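# Fetch the piston from behind the display stock

### The arm

A 6-joint arm with a two-finger parallel gripper is mounted at the origin on the work surface. World frame = base frame: x ahead of the robot, y to its left, z up, the work surface at z = 0. Lengths are in m, angles in rad, forces in N, time in s.
With the tool pointing down it reaches from about 0.35 to 0.775 m from the base axis. Payload 7.3 kg.
Tool frame: the origin (TCP) lies at the centre of the arm's flange, where the gripper is bolted on; the fingertips stand 178 mm ahead of it and the grasp point (between the pads) lies 159 mm ahead of it; z points along the fingers, y is the line along which they close (so a half turn about z gives the same grasp; the last joint's range is limited). The gripper opens to 92 mm and grips with 3 to 60 N. Pads are 19 mm wide; open, the fingers measure 130 mm over their backs; the gripper's body (75 mm by 190 mm) begins 47 mm behind the grasp point.
Start: joints at [-1.341, 0.342, 1.524, -0, 1.275, -0.146], TCP at [0.193, -0.488, 0.405] pointing down, gripper open.
Joint ranges: [-2.53, 2.53], [-0.77, 2.02], [0.04, 2.7], [-1, 4.14], [0.28, 2.66], [-3.11, 3.11]. Speed limits (rad/s): [2.57, 2.57, 3.14, 3.14, 3.14, 3.14].

### API

Orientations are given as [roll, pitch, yaw] about the fixed x, y, z axes, in that order (R = Rz(yaw) Ry(pitch) Rx(roll)).
In Python, from cell import robot gives the robot as it stands.
- The arm moves only by the shell command python3 -m pendant [OPENING] [FORCE], which reads ROWS from standard input. ROWS is a JSON list of rows, 1 to 8 of them, each written [[dx, dy, dz], [rx, ry, rz]]: dx, dy, dz in fractions of the full range, 1 being 0.2 m, then a rotation vector rx, ry, rz in parts of the range, where 1.0 means 90 degrees; each row shifts and turns the commanded pose from where the row before left it, along the tool's axes as they then stand; what a row does not reach is not made up. A row lasts 1/12 s, in which the tool goes at most 0.0417 m and 0.125 rad, less where a joint would pass 70% of its speed; a pose out of reach is approached as far as the arm can. OPENING is the finger opening in m, set as the command begins (- or left out keeps the last). The fingers move at their own pace and stop on an object; FORCE is the grip in N (left out, the last holds). Time passes only in rows, so rows that do not move let the fingers close. It prints the time, the measured TCP pose, the force, the opening and the grip force at its end. Input that does not fit is refused with a message, and nothing moves.
- robot.observe(): the state, without advancing time (a new reading comes with each control period).
- robot.read_camera(name): name is "scene" or "top" or "wrist"; returns a dict with "image" (400x640x3 uint8, red, green, blue), "fx", "fy", "cx", "cy" (pixels), "k1" (the pictures are not rectified: a ray, as slopes to the right and down, at radius r is drawn at 1 + k1 r^2 times it, then the intrinsics apply), "pose" (4x4, takes a point from camera to world coordinates). Camera axes: x right, y down, z forward; pixel columns grow to the right and rows downward; lengths in m; the calibration is good to about 2 mm. A picture is of the moment at which its call begins. There is no depth.
- robot.hand_in(): hands the job in; it is judged then, once.
The state is a dict: "time": time; "qpos": joint angles; "qvel": joint speeds; "joint_efforts": joint torques, N m; "tool_pos": TCP position; "tool_rot": TCP orientation; "contact_force": force on the tool from outside, world axes, zero at the start; "torque": the same for the moment, N m; "opening": finger opening in m; "grip_force": force on a finger pad.
Only numpy, scipy, OpenCV 4.12 (cv2) and the standard library are available. Lean on these libraries where they do the work, as an engineer would, in place of code of your own. Each camera call takes 0.05 s, during which the arm holds its last target. There are 200 camera calls.

### The job

The customer wants to see the piston that is hemmed in on the red display tray. Move the spray can, the oil filter and the carton to the long side tray, then stand the piston on the middle of the round mat, and only then put the three back on the display tray, each exactly where it stood. Keep everything upright, set things down without dropping them, and leave the oil bottle, the mug and the spanner where they are.

Things in the scene. Friction and masses are not known exactly. Their poses are not given: they have to be found in the camera images.
- display_tray: Red steel tray, fixed, 200 mm along its x by 250 mm along its y, floor 6 mm thick, rim 12 mm high. Origin: centre of its underside. On its floor stand the piston at about (45, 0) mm in its frame and, close round it in changing order, spray can, filter and carton at about (-27, 0), (45, 72), (45, -72). Finger room: along the tray's y at the front place, along its x at the other two.
- side_tray: Long low steel tray with a black rubber floor, empty, fixed, 300 mm along its x by 140 mm along its y, floor 6 mm thick, rim 12 mm high and 4 mm thick. Origin: centre of its underside. It stands on one side of the display tray (left or right) and the mat on the other. The side area for the three things.
- mat: Round flat black rubber mat with a thin grey ring on it, 110 mm across, 6 mm thick, fixed. Origin: centre of its underside. The piston goes on its middle.
- spray: Aluminium spray can with a white label and a black cap, 138 mm high: body 52 mm across up to 120 mm, above that the cap, 48 mm across. Upright. Origin: centre of its underside, z up. About 0.35 kg.
- filter: Squat round white oil filter, 64 mm across up to 76 mm high, then a slightly narrower dark fluted end of 59 to 64 mm; 90 mm high in all. Upright. Origin: centre of its underside, z up. About 0.35 kg.
- carton: Tall closed square cardboard carton with a paper band, 52 by 52 mm and 112 mm high, standing square to the display tray at the start. Origin: centre of its underside, z up, x and y along its sides. About 0.2 kg.
- piston: Bare aluminium engine piston, crown up, 62 mm across and 50 mm high, with a dark disc on its crown and dark ring grooves. Origin: centre of its underside, z up. About 0.35 kg.
- bottle: Bystander: yellow oil bottle with a black cap, 64 mm across and 170 mm high, standing behind (+x of) the display tray. Origin: centre of its underside.
- mug: Bystander: white mug, 76 mm across and 90 mm high, at the back of the counter. Origin: centre of its underside.
- spanner: Bystander: steel spanner, 170 mm long and under 20 mm high, lying across in front of the display tray. Origin: on its underside, at about the middle of its length.

How it is judged:
On the way, in this order (a step that is already met when the one before it is completed fails the run):
1. The spray can, the oil filter and the carton all stand released and upright on the side tray (x of spray in the frame of side_tray between -0.14 and 0.14 m and y of spray in the frame of side_tray between -0.06 and 0.06 m and z of each of spray, filter, carton in the frame of side_tray below 0.012 m and angle between each of spray, filter, carton's own z axis and vertical below 0.1 rad and linear speed of each of spray, filter, carton below 0.03 m/s and contact force between each of spray, filter, carton and the fingers below 0.1 N and x of filter in the frame of side_tray between -0.14 and 0.14 m and y of filter in the frame of side_tray between -0.06 and 0.06 m and x of carton in the frame of side_tray between -0.14 and 0.14 m and y of carton in the frame of side_tray between -0.06 and 0.06 m), for 0.2 s.
2. The piston stands released and upright on the middle of the mat (within 15 mm) while the three are still on the side tray (all of step 1 and horizontal distance between piston and mat below 0.015 m and z of piston in the frame of mat below 0.012 m and angle between piston's own z axis and vertical below 0.1 rad and linear speed of piston below 0.03 m/s and contact force between piston and the fingers below 0.1 N), for 0.2 s.
At the end, for the whole second after the job is handed in: The spray can, the oil filter and the carton each stand upright, at rest and released within 12 mm of where they stood at the start; the piston stands upright, at rest and released on the mat within 15 mm of its centre; bottle, mug and spanner are within 25 mm of where they were (distance of each of spray, filter, carton from where it was at the start of the episode below 0.012 m and angle between each of spray, filter, carton, piston's own z axis and vertical below 0.1 rad and linear speed of each of spray, filter, carton, piston below 0.03 m/s and contact force between each of spray, filter, carton, piston and the fingers below 0.1 N and horizontal distance between piston and mat below 0.015 m and z of piston in the frame of mat below 0.012 m and distance of each of bottle, mug, spanner from where it was at the start of the episode below 0.025 m); the robot touches nothing.
It fails at once if the spray can, filter, carton, piston, bottle or mug is knocked over (tilted more than about 30 degrees) (angle between any of spray, filter, carton, piston, bottle, mug's own z axis and vertical above 0.55 rad).
It fails at once if a moved thing is dropped (falls freely faster than 0.7 m/s, that is from more than about 25 mm) ((linear speed of spray above 0.7 m/s and contact force between spray and the fingers below 0.05 N) or (linear speed of filter above 0.7 m/s and contact force between filter and the fingers below 0.05 N) or (linear speed of carton above 0.7 m/s and contact force between carton and the fingers below 0.05 N) or (linear speed of piston above 0.7 m/s and contact force between piston and the fingers below 0.05 N)).
It fails at once if the oil bottle, the mug or the spanner is shifted by more than 25 mm (distance of any of bottle, mug, spanner from where it was at the start of the episode above 0.025 m).
It also fails if it takes over 134 s, if anything falls off the work surface, if the arm or the gripper's body presses on something with over 40 N, if the wrist force passes 120 N, or if a joint passes its speed limit or range.

## Working session

There is one attempt and no reset: what is moved stays moved. The work goes in short steps, Python scripts to look and compute and a shell command to move; the robot and the scene stay as the last step left them, time stands still between calls to the robot, and variables do not carry over. Pictures are saved under pics/ and viewed, at most 14 in all, crops included, and the job is handed in when it is done.

```bash
ls; mkdir -p pics; python3 - <<'E'
from cell import robot
import cv2
print(robot.observe())
for n in ("top","scene"):
    c=robot.read_camera(n); cv2.imwrite(f"pics/{n}0.png",c["image"][:,:,::-1])
    print(n,c["fx"],c["fy"],c["cx"],c["cy"],c["k1"],c["pose"].round(4).tolist())
E
```

```text
pics
{'time': 0.0, 'qpos': array([-1.34098718e+00,  3.42675303e-01,  1.52505027e+00, -2.52537514e-05,
        1.27539586e+00, -1.46001794e-01]), 'qvel': array([-0.00091743,  0.00018397,  0.00202276,  0.00187508,  0.00085512,
       -0.00064582]), 'joint_efforts': array([-1.98570298e-03, -4.31247675e+01, -2.44218439e+01,  7.17400247e-02,
        5.59888990e-02, -8.35908418e-05]), 'tool_pos': array([ 0.19267044, -0.48820258,  0.40405776]), 'tool_rot': array([-3.14007663e+00, -1.98519909e-04,  3.75818160e-01]), 'contact_force': array([ 0.59090518, -0.29534398,  0.07564517]), 'torque': array([-0.0294791 , -0.00847692, -0.00676696]), 'grip_force': 0.0, 'opening': 0.09218999423170078}
top 403.806059031265 403.806059031265 323.1376293637214 197.98830145439052 -0.0796111157863507 [[0.0045, -0.991, 0.1341, 0.4236], [-1.0, -0.0041, 0.0031, -0.0122], [-0.0025, -0.1341, -0.991, 1.0811], [0.0, 0.0, 0.0, 1.0]]
scene 391.2041027686368 391.2041027686368 318.4520312700973 196.0845364727797 -0.08259161745310684 [[-0.7905, 0.5087, -0.341, 0.8825], [0.6125, 0.6559, -0.4412, 0.4171], [-0.0008, -0.5576, -0.8301, 0.8006], [0.0, 0.0, 0.0, 1.0]]
```

View pics/top0.png

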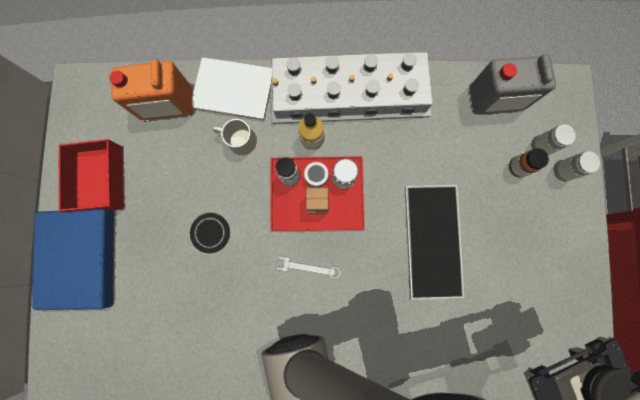

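View pics/scene0.png

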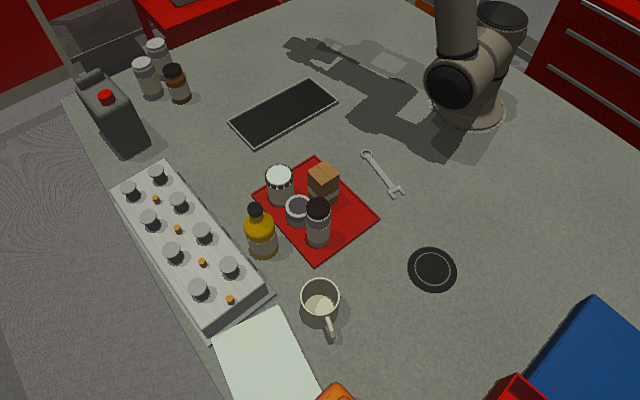

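The top view shows the carton in front (317,200), the piston in the middle (316,174), the spray can to the left (287,170) and the filter to the right (345,172). The side tray is at right (434,241), the mat at left (210,232), the bottle at (311,130) and the spanner at (308,267). The scene view agrees. I'll zoom in to measure.

```bash
cat > h.py <<'E'
import numpy as np, cv2
from cell import robot
def K(c): return np.array([[c["fx"],0,c["cx"]],[0,c["fy"],c["cy"]],[0,0,1.]]), np.array([c["k1"],0,0,0.])
def world(c,px,z):
    k,d=K(c); p=cv2.undistortPoints(np.array(px,float).reshape(-1,1,2),k,d)[:,0]
    r=np.c_[p,np.ones(len(p))]@c["pose"][:3,:3].T; o=c["pose"][:3,3]
    return o+r*((np.asarray(z)-o[2])/r[:,2])[:,None]
def pix(c,X):
    k,d=K(c); T=np.linalg.inv(c["pose"])
    return cv2.projectPoints(np.array(X,float).reshape(-1,1,3),cv2.Rodrigues(T[:3,:3])[0],T[:3,3],k,d)[0][:,0]
E
python3 - <<'E'
from h import *
c=robot.read_camera("top"); s=robot.read_camera("scene")
def crop(i,x,y,w,h,f): return cv2.resize(i[y:y+h,x:x+w],None,fx=f,fy=f,interpolation=cv2.INTER_CUBIC)
cv2.imwrite("pics/t1.png",crop(c["image"][:,:,::-1],262,110,110,130,4.5))
cv2.imwrite("pics/s1.png",crop(s["image"][:,:,::-1],240,145,150,130,4.5))
# masks
hsv=cv2.cvtColor(c["image"],cv2.COLOR_RGB2HSV)
red=cv2.inRange(hsv,(0,150,60),(8,255,255))|cv2.inRange(hsv,(172,150,60),(180,255,255)); red[:,:200]=0; red[:,450:]=0
r=cv2.minAreaRect(np.argwhere(red)[:,::-1].astype(np.float32)); b=cv2.boxPoints(r); print("red",b.tolist(), world(c,b,np.full(4,.012)).round(4).tolist())
dark=cv2.inRange(c["image"],(0,0,0),(60,60,60))
for nm,(x,y,w,h),z in (("mat",(180,205,60,60),.006),("side",(395,175,80,135),.006)):
    m=np.zeros_like(dark); m[y:y+h,x:x+w]=dark[y:y+h,x:x+w]
    n,l,st,ce=cv2.connectedComponentsWithStats(m); i=1+st[1:,4].argmax()
    pts=np.argwhere(l==i)[:,::-1].astype(np.float32); hull=cv2.convexHull(pts)
    if nm=="mat": W=world(c,hull,np.full(len(hull),z)); print(nm,cv2.minEnclosingCircle(W[:,:2].astype(np.float32)),st[i])
    else:
        b=cv2.boxPoints(cv2.minAreaRect(pts)); W=world(c,b,np.full(4,z)); print(nm,W.round(4).tolist(),W.mean(0),np.linalg.norm(W-np.roll(W,1,0),axis=1))
E
```

```text
red [[271.0, 157.0], [363.0, 157.0], [363.0, 230.0], [271.0, 230.0]] [[0.68, 0.1332, 0.012], [0.6809, -0.1165, 0.012], [0.4832, -0.1147, 0.012], [0.4821, 0.1289, 0.012]]
mat ((0.47533681988716125, 0.29658764600753784), 0.03490817919373512) [197 220  25  26 517]
side [[0.5955, -0.2396, 0.006], [0.6019, -0.3695, 0.006], [0.3127, -0.3724, 0.006], [0.3081, -0.2464, 0.006]] [ 0.45455467 -0.30698952  0.006     ] [0.28753543 0.13005099 0.28926949 0.12609759]
```

View pics/t1.png

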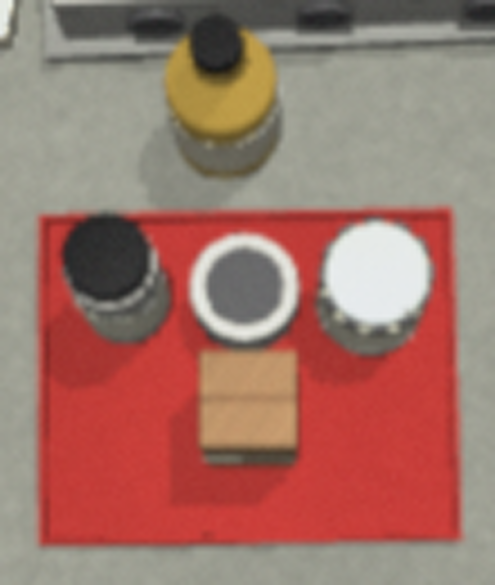

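View pics/s1.png

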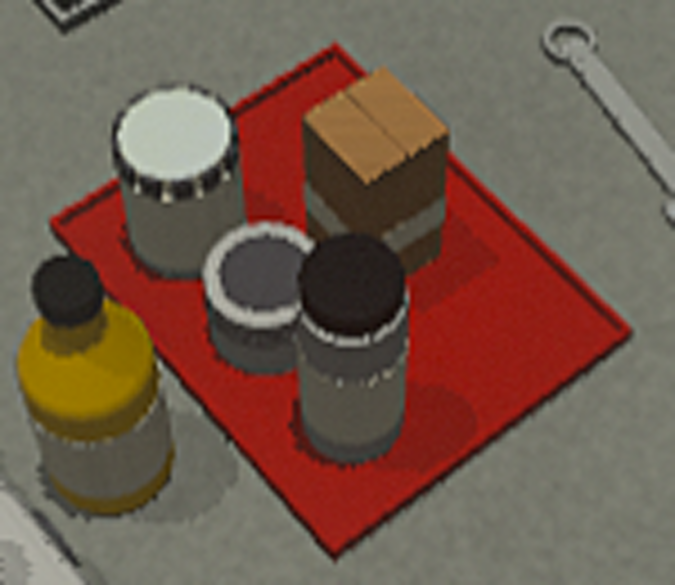

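The crops show clean top outlines. I'll use these (crop px): top view spray cap (108,255), filter (377,272), crown (243,288) and carton top 200–297 × 352–446. The scene view has the matching points. Next I'll triangulate them.

```bash
python3 - <<'E'
from h import *
c=robot.read_camera("top"); s=robot.read_camera("scene")
t=lambda p:(np.array(p,float)+.5)/4.5-.5+[262,110]
u=lambda p:(np.array(p,float)+.5)/4.5-.5+[240,145]
obj={"spray":([(108,255)],[(353,285)],.144),"filter":([(377,272)],[(175,135)],.096),"piston":([(243,288)],[(265,272)],.056),
"carton":([(200,352),(297,352),(297,446),(200,447)],[(382,70),(447,128),(368,182),(304,118)],.118),"bottle":([(217,43)],[(68,290)],.17),
"tray":([(40,215),(452,208),(461,537),(40,545)],[(335,45),(632,332),(335,556),(52,222)],.012)}
for n,(a,b,z) in obj.items():
    A=world(c,t(a),np.full(len(a),z)); B=world(s,u(b),np.full(len(b),z))
    print(n,A.mean(0).round(4)[:2],B.mean(0).round(4)[:2])
    if len(A)>1: print(A[:,:2].round(4).tolist(),B[:,:2].round(4).tolist(), np.linalg.norm(A-np.roll(A,1,0),axis=1).round(4),np.linalg.norm(B-np.roll(B,1,0),axis=1).round(4))
for nm,cc,(x,y,w,h) in (("top",c,(180,205,60,60)),("scene",s,(395,235,75,70))):
    g=cv2.cvtColor(cc["image"],cv2.COLOR_RGB2GRAY); m=np.zeros_like(g); m[y:y+h,x:x+w]=(g[y:y+h,x:x+w]<75)
    n,l,st,ce=cv2.connectedComponentsWithStats(cv2.morphologyEx(m,cv2.MORPH_CLOSE,np.ones((5,5)))); i=1+st[1:,4].argmax()
    e=cv2.fitEllipse(max(cv2.findContours((l==i).astype(np.uint8),0,1)[0],key=len)); W=world(cc,[e[0]],[.006]); print("mat",nm,e,W[0])
    X=[W[0]+[.055*np.cos(a),.055*np.sin(a),0] for a in np.linspace(0,6.28,40)]; print(cv2.boundingRect(pix(cc,X).astype(np.float32)),st[i])
E
```

```text
spray [0.6259 0.08  ] [0.6307 0.09  ]
filter [ 0.6272 -0.0641] [ 0.6285 -0.0588]
piston [0.6258 0.0107] [0.6272 0.013 ]
carton [0.5531 0.006 ] [0.5554 0.0104]
[[0.5785, 0.0322], [0.5787, -0.0199], [0.528, -0.02], [0.5272, 0.0317]] [[0.532, -0.0141], [0.5294, 0.0338], [0.5797, 0.0356], [0.5807, -0.0138]] [0.0513 0.0521 0.0507 0.0517] [0.0488 0.0479 0.0503 0.0494]
bottle [0.7334 0.0227] [0.7375 0.0311]
tray [0.5823 0.0083] [0.5841 0.0142]
[[0.6789, 0.1346], [0.6841, -0.114], [0.486, -0.1175], [0.4802, 0.1302]] [[0.4875, -0.1125], [0.483, 0.1362], [0.6813, 0.1408], [0.6846, -0.1078]] [0.1988 0.2486 0.1982 0.2478] [0.1971 0.2487 0.1983 0.2486]
mat top ((209.50906372070312, 232.65928649902344), (38.36777877807617, 39.51224899291992), 47.24815368652344) [0.47418507 0.29484867 0.006     ]
(189, 212, 41, 42) [ 190  213   40   40 1245]
mat scene ((431.7037353515625, 269.5631408691406), (43.67266082763672, 50.63067626953125), 120.47366333007812) [0.47874873 0.30024038 0.006     ]
(406, 247, 51, 47) [ 407  247   50   46 1803]
```

Units first: shifts go in shares of 0.2 m and turns go in shares of 90 degrees. So -0.03 m / 0.2 = -0.15, 0.025 m / 0.2 = 0.125, 0.12 rad / 1.5708 = 0.0764.

```bash
echo '[[[0, 0, 0], [0, 0, 0.0764]], [[0, 0, 0], [0, 0, 0.0764]], [[0, 0, 0], [0, 0, 0.0764]], [[0.125, -0.15, 0], [0, 0, 0]], [[0.125, -0.15, 0], [0, 0, 0]], [[0.125, -0.15, 0], [0, 0, 0]], [[0.125, -0.15, 0], [0, 0, 0]], [[0.125, -0.15, 0], [0, 0, 0]]]' | python3 -m pendant 0.092
echo '[[[0.1, -0.175, 0], [0, 0, 0]], [[0.1, -0.175, 0], [0, 0, 0]], [[0.1, -0.175, 0], [0, 0, 0]], [[0.1, -0.175, 0], [0, 0, 0]], [[0.1, -0.175, 0], [0, 0, 0]], [[0.1, -0.175, 0], [0, 0, 0]], [[0.1, -0.175, 0], [0, 0, 0]], [[0.1, -0.175, 0], [0, 0, 0]]]' | python3 -m pendant
echo '[[[0.05, -0.175, 0], [0, 0, 0]], [[0.05, -0.175, 0], [0, 0, 0]], [[0, 0, 0], [0, 0, 0]], [[0, 0, 0], [0, 0, 0]]]' | python3 -m pendant
python3 - <<'E'
from h import *
w=robot.read_camera("wrist"); o=robot.observe(); print(o["tool_pos"],o["tool_rot"],o["qpos"]); print(w["fx"],w["cx"],w["cy"],w["k1"],w["pose"].round(4).tolist())
cv2.imwrite("pics/w1.png",w["image"][:,:,::-1]); np.save("w1.npy",w,allow_pickle=True)
E
```

```text
time: 0.97
tool_pos: [0.316, -0.3349, 0.4048]
tool_rot: [3.141, -0.0, 0.015]
contact_force: [0.0, -0.7, 0.3]
opening: 0.092
grip_force: 0.0
time: 1.63
tool_pos: [0.4714, -0.0519, 0.4049]
tool_rot: [3.141, -0.0, 0.016]
contact_force: [0.1, -1.5, 0.2]
opening: 0.0916
grip_force: 0.0
time: 1.97
tool_pos: [0.4899, 0.0181, 0.4045]
tool_rot: [3.141, 0.0, 0.02]
contact_force: [-0.3, 0.4, -0.2]
opening: 0.0914
grip_force: 0.0
[0.48969488 0.01683908 0.40452067] [3.14114598e+00 5.02643204e-04 1.77949451e-02] [-1.22040538e-01  2.78296249e-01  1.61676628e+00 -5.40468173e-04
  1.24696565e+00  1.43113282e+00]
281.37952297324733 320.5260638835568 197.89529989718702 -0.024281000549317342 [[0.0201, -0.9616, -0.2737, 0.5638], [-0.9998, -0.0192, -0.0059, 0.0194], [0.0004, 0.2737, -0.9618, 0.3849], [0.0, 0.0, 0.0, 1.0]]
```

View pics/w1.png

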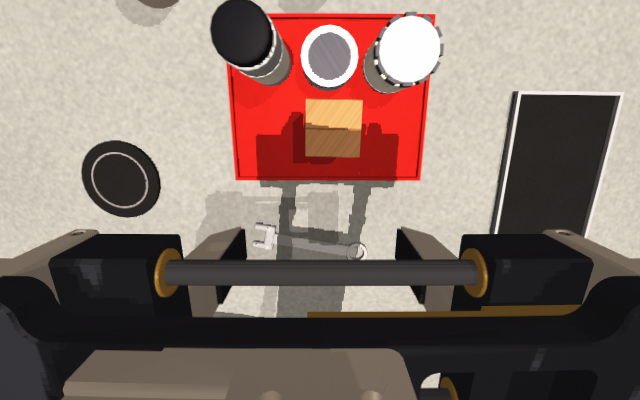

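The wrist view shows the carton top (306,99)–(361,157), the crown (330,56), the filter top (408,49), the spray cap (243,33), the mat (121,178) and the tray's front corners (236,181) and (421,180).

```bash
python3 - <<'E'
from h import *
w=np.load("w1.npy",allow_pickle=True).item()
def show(n,p,z): 
    A=world(w,p,np.full(len(p),z)); print(n,A.mean(0)[:2].round(4),A[:,:2].round(4).tolist() if len(A)>1 else "")
show("carton",[(306,99),(363,100),(361,157),(305,157)],.118)
show("piston",[(330,56)],.056); show("filter",[(408.5,49)],.096); show("spray",[(242,33)],.144)
show("tray",[(236,181),(421,180),(435,13)],.012)
show("side",[(515,91),(623,93)],.012)
g=cv2.cvtColor(w["image"],cv2.COLOR_RGB2GRAY)
m=np.zeros_like(g); m[130:225,70:170]=(g[130:225,70:170]<90)
m=cv2.morphologyEx(m,cv2.MORPH_CLOSE,np.ones((7,7))); e=cv2.fitEllipse(max(cv2.findContours(m,0,1)[0],key=len)); print(e)
show("mat",[e[0]],.006)
# filter white disc, crown dark disc ellipses
for nm,(x,y,W,H),lo,hi,z in (("filter",(370,5,75,85),225,256,.096),("crown",(305,25,50,60),60,190,.056)):
    m=np.zeros_like(g); r=g[y:y+H,x:x+W]; sat=cv2.cvtColor(w["image"],cv2.COLOR_RGB2HSV)[y:y+H,x:x+W,1]
    m[y:y+H,x:x+W]=(r>=lo)&(r<hi)&(sat<40)
    m=cv2.morphologyEx(m,cv2.MORPH_OPEN,np.ones((3,3))); e=cv2.fitEllipse(max(cv2.findContours(m,0,1)[0],key=len)); print(e); show(nm,[e[0]],z)
E
```

```text
carton [0.5542 0.0069] [[0.58, 0.0327], [0.5802, -0.0186], [0.5289, -0.0198], [0.5278, 0.0333]]
piston [0.628  0.0104] 
filter [ 0.628  -0.0618] 
spray [0.626 0.081] 
tray [ 0.5504 -0.0331] [[0.4792, 0.1323], [0.4857, -0.1188], [0.6864, -0.1129]]
side [ 0.6042 -0.2971] [[0.6028, -0.2254], [0.6056, -0.3688]]
((120.65851593017578, 178.47491455078125), (69.69056701660156, 82.9204330444336), 130.23760986328125)
mat [0.4785 0.2954] 
((409.376708984375, 48.617919921875), (58.97785568237305, 65.7770767211914), 18.512117385864258)
filter [ 0.6284 -0.0626] 
((328.99969482421875, 55.76137924194336), (41.477970123291016, 46.403743743896484), 2.4773240089416504)
crown [0.6283 0.0115]
```

Converted, 0.037 m / 0.2 = 0.185, 0.0325 m / 0.2 = 0.1625.

```bash
cat >> h.py <<'E'
def delta(x,y,z,yaw):
    "how far from the measured pose, in tool axes (tool down); z is of the grasp point; rz to make good first or last"
    o=robot.observe(); p=o["tool_pos"]; a=o["tool_rot"][2]; d=np.array([x,y,z+.159])-p
    f=lambda a:(np.array([[np.cos(a),np.sin(a),0],[np.sin(a),-np.cos(a),0],[0,0,-1]])@d).round(4)
    print("now",f(a),"after turn",f(yaw),"rz",round(a-yaw,3),"tcp",p.round(4),round(a,4),"F",o["contact_force"].round(1),"open",round(o["opening"],4),"t",round(o["time"],1))
E
echo '[[[0.1625, 0.025, 0], [0, 0, 0]], [[0.1625, 0.025, 0], [0, 0, 0]], [[0, 0, 0.185], [0, 0, 0]], [[0, 0, 0.185], [0, 0, 0]], [[0, 0, 0.185], [0, 0, 0]], [[0, 0, 0.185], [0, 0, 0]], [[0, 0, 0], [0, 0, 0]], [[0, 0, 0], [0, 0, 0]]]' | python3 -m pendant 0.092 
python3 -c "from h import *; delta(.5545,.0075,.098,.018)"
```

```text
time: 2.68
tool_pos: [0.5545, 0.006, 0.2558]
tool_rot: [-3.141, 0.004, 0.014]
contact_force: [-0.1, 0.5, -0.8]
opening: 0.0918
grip_force: 0.0
now [ 0.0001 -0.0015 -0.0012] after turn [ 0.0001 -0.0015 -0.0012] rz -0.004 tcp [0.5545 0.006  0.2558] 0.0138 F [-0.1  0.5 -0.8] open 0.0918 t 2.7
```

Converted, -0.0015 m / 0.2 = -0.0075, -0.001 m / 0.2 = -0.005.

```bash
echo '[[[0, -0.0075, -0.005], [0, 0, 0]], [[0, 0, 0], [0, 0, 0]], [[0, 0, 0], [0, 0, 0]], [[0, 0, 0], [0, 0, 0]], [[0, 0, 0], [0, 0, 0]], [[0, 0, 0], [0, 0, 0]], [[0, 0, 0], [0, 0, 0]], [[0, 0, 0], [0, 0, 0]]]' | python3 -m pendant 0.03 20
python3 -c "from h import *; delta(.5545,.0075,.098,.018)"; echo '[[[0, 0, -0.05], [0, 0, 0]], [[0, 0, -0.15], [0, 0, 0]], [[0, 0, -0.15], [0, 0, 0]], [[0, 0, 0], [0, 0, 0]], [[0, 0, 0], [0, 0, 0]]]' | python3 -m pendant
python3 -c "from h import *; delta(.5505,-.3015,.098,.018)"
```

```text
time: 3.35
tool_pos: [0.555, 0.0089, 0.2582]
tool_rot: [3.141, -0.001, 0.016]
contact_force: [-0.5, -0.1, 3.1]
opening: 0.052
grip_force: 19.9
now [-0.0005  0.0014  0.0012] after turn [-0.0005  0.0014  0.0012] rz -0.002 tcp [0.555  0.0089 0.2582] 0.0159 F [-0.5 -0.1  3.1] open 0.052 t 3.4
time: 3.77
tool_pos: [0.5551, 0.0089, 0.3295]
tool_rot: [3.141, -0.004, 0.016]
contact_force: [0.4, 0.2, -2.1]
opening: 0.0519
grip_force: 19.9
now [-0.0096  0.3103  0.0725] after turn [-0.0102  0.3103  0.0725] rz -0.002 tcp [0.5551 0.0089 0.3295] 0.0159 F [ 0.4  0.2 -2.1] open 0.0519 t 3.8
```

Converted, 0.041 m / 0.2 = 0.205, 0.04 m / 0.2 = 0.2.

```bash
echo '[[[-0.005, 0.1, 0], [0, 0, 0]], [[-0.005, 0.2, 0], [0, 0, 0]], [[-0.005, 0.205, 0], [0, 0, 0]], [[-0.005, 0.205, 0], [0, 0, 0]], [[-0.005, 0.205, 0], [0, 0, 0]], [[-0.005, 0.205, 0], [0, 0, 0]], [[-0.005, 0.205, 0], [0, 0, 0]], [[-0.005, 0.15, 0], [0, 0, 0]]]' | python3 -m pendant
echo '[[[-0.005, 0.075, 0], [0, 0, 0]], [[0, 0, 0], [0, 0, 0]], [[0, 0, 0.125], [0, 0, 0]], [[0, 0, 0.125], [0, 0, 0]], [[0, 0, 0], [0, 0, 0]], [[0, 0, 0], [0, 0, 0]]]' | python3 -m pendant
python3 -c "from h import *; delta(.5505,-.3015,.0992,.018)"
```

```text
time: 4.43
tool_pos: [0.5506, -0.2893, 0.3258]
tool_rot: [-3.141, 0.003, 0.014]
contact_force: [-0.5, 0.2, -2.3]
opening: 0.0521
grip_force: 19.9
time: 4.93
tool_pos: [0.5506, -0.2996, 0.276]
tool_rot: [-3.138, 0.004, 0.017]
contact_force: [0.3, 1.1, -1.5]
opening: 0.052
grip_force: 19.9
now [-0.0001  0.0019  0.0178] after turn [-0.0001  0.0019  0.0178] rz -0.001 tcp [ 0.5506 -0.2996  0.276 ] 0.017 F [ 0.3  1.1 -1.5] open 0.052 t 4.9
```

Converted, 0.008 m / 0.2 = 0.04, 0.006 m / 0.2 = 0.03.

```bash
echo '[[[0, 0.01, 0.04], [0, 0, 0]], [[0, 0, 0.03], [0, 0, 0]], [[0, 0, 0.015], [0, 0, 0]], [[0, 0, 0], [0, 0, 0]], [[0, 0, 0], [0, 0, 0]]]' | python3 -m pendant
python3 -c "from h import *; delta(.5505,-.3015,.0992,.018)"
echo '[[[0, 0, 0], [0, 0, 0]], [[0, 0, 0], [0, 0, 0]], [[0, 0, 0], [0, 0, 0]], [[0, 0, 0], [0, 0, 0]], [[0, 0, 0], [0, 0, 0]]]' | python3 -m pendant 0.092
echo '[[[0, 0, -0.15], [0, 0, 0]], [[0, 0, -0.2], [0, 0, 0]], [[0, 0, -0.2], [0, 0, 0]], [[0, 0, -0.2], [0, 0, 0]], [[-0.15, 0, 0], [0, 0, 0]], [[-0.2, 0, 0], [0, 0, 0]], [[0, 0, 0], [0, 0, 0]], [[0, 0, 0], [0, 0, 0]]]' | python3 -m pendant
python3 - <<'E'
from h import *
delta(.628,-.062,.2,1.571)
w=robot.read_camera("wrist"); cv2.imwrite("pics/w2.png",w["image"][:,:,::-1]); np.save("w2.npy",w,allow_pickle=True)
E
```

```text
time: 5.35
tool_pos: [0.5509, -0.3031, 0.261]
tool_rot: [3.141, -0.0, 0.016]
contact_force: [0.6, -0.2, -1.8]
opening: 0.0521
grip_force: 19.9
now [-0.0004 -0.0016  0.0028] after turn [-0.0003 -0.0017  0.0028] rz -0.002 tcp [ 0.5509 -0.3031  0.261 ] 0.0158 F [ 0.6 -0.2 -1.8] open 0.0521 t 5.3
time: 5.77
tool_pos: [0.5509, -0.3032, 0.2611]
tool_rot: [3.141, -0.001, 0.016]
contact_force: [-0.2, -0.3, 0.2]
opening: 0.0807
grip_force: 0.0
time: 6.43
tool_pos: [0.4793, -0.3042, 0.4111]
tool_rot: [-3.141, 0.0, 0.014]
contact_force: [0.3, -0.2, 0.3]
opening: 0.0918
grip_force: 0.0
now [ 0.1521 -0.2401  0.0521] after turn [0.2422 0.1487 0.0521] rz -1.557 tcp [ 0.4793 -0.3042  0.4111] 0.014 F [ 0.3 -0.2  0.3] open 0.0918 t 6.4
```

View pics/w2.png

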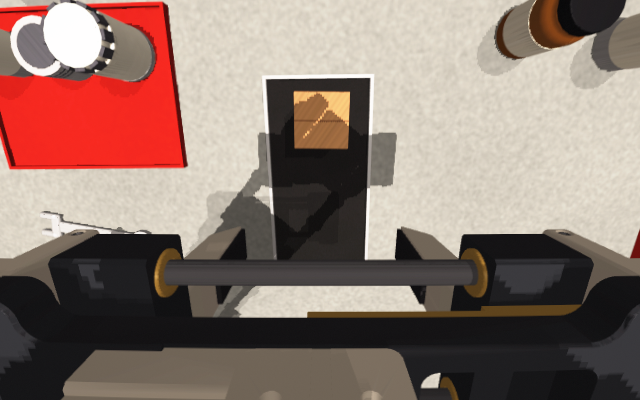

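The carton stands upright inside the side tray (321,120). Next is the filter: turn a quarter and go over it.

Converted, -0.12 rad / 1.5708 = -0.0764.

```bash
echo '[[[0, 0, 0], [0, 0, -0.0764]], [[0, 0, 0], [0, 0, -0.0764]], [[0, 0, 0], [0, 0, -0.0764]], [[0, 0, 0], [0, 0, -0.0764]], [[0, 0, 0], [0, 0, -0.0764]], [[0, 0, 0], [0, 0, -0.0764]], [[0, 0, 0], [0, 0, -0.0764]], [[0, 0, 0], [0, 0, -0.0764]]]' | python3 -m pendant 0.092
echo '[[[0, 0, 0], [0, 0, -0.0764]], [[0, 0, 0], [0, 0, -0.0764]], [[0, 0, 0], [0, 0, -0.0764]], [[0, 0, 0], [0, 0, -0.0764]], [[0, 0, 0], [0, 0, -0.0764]], [[0, 0, 0], [0, 0, 0]]]' | python3 -m pendant
echo '[[[0.17, 0.106, 0], [0, 0, 0]], [[0.17, 0.106, 0], [0, 0, 0]], [[0.17, 0.106, 0], [0, 0, 0]], [[0.17, 0.106, 0], [0, 0, 0]], [[0.17, 0.106, 0], [0, 0, 0]], [[0.17, 0.106, 0], [0, 0, 0]], [[0.17, 0.106, 0], [0, 0, 0]], [[0, 0, 0], [0, 0, 0]]]' | python3 -m pendant
echo '[[[0, 0, 0.15], [0, 0, 0]], [[0, 0, 0.15], [0, 0, 0]], [[0, 0, 0.1], [0, 0, 0]], [[0, 0, 0], [0, 0, 0]], [[0, 0, 0], [0, 0, 0]]]' | python3 -m pendant
python3 - <<'E'
from h import *
delta(.628,-.062,.06,1.571); print(robot.observe()["qpos"])
w=robot.read_camera("wrist"); cv2.imwrite("pics/w3.png",w["image"][:,:,::-1])
E
```

```text
time: 7.15
tool_pos: [0.4821, -0.3044, 0.4106]
tool_rot: [3.141, -0.0, 0.982]
contact_force: [0.6, -0.1, -0.8]
opening: 0.0919
grip_force: 0.0
time: 7.65
tool_pos: [0.482, -0.3044, 0.4106]
tool_rot: [3.141, 0.0, 1.581]
contact_force: [-0.0, 0.5, -0.2]
opening: 0.0919
grip_force: 0.0
time: 8.32
tool_pos: [0.6311, -0.059, 0.4101]
tool_rot: [3.14, -0.003, 1.578]
contact_force: [-0.0, -0.5, -0.6]
opening: 0.0917
grip_force: 0.0
time: 8.73
tool_pos: [0.6285, -0.0655, 0.33]
tool_rot: [-3.14, -0.0, 1.574]
contact_force: [0.8, -0.2, 0.1]
opening: 0.0915
grip_force: 0.0
now [ 0.0035 -0.0005  0.111 ] after turn [ 0.0035 -0.0005  0.111 ] rz 0.003 tcp [ 0.6285 -0.0655  0.33  ] 1.5737 F [ 0.8 -0.2  0.1] open 0.0915 t 8.7
[-2.25034056e-01  5.98924188e-01  1.31331791e+00  1.25131477e-05
  1.23113147e+00 -2.27976715e-01]
```

View pics/w3.png

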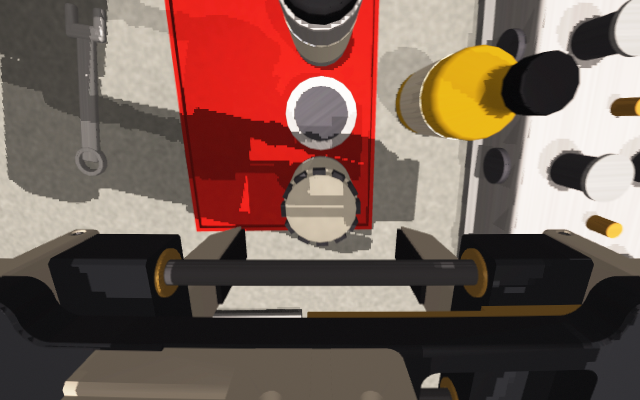

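The filter (321,207) sits centred between the fingers, which are at columns 246 and 397. I'll descend, grip and lift.

Converted, 0.04 m / 0.2 = 0.2, 0.0035 m / 0.2 = 0.0175.

```bash
echo '[[[0.0175, -0.0025, 0.15], [0, 0, 0]], [[0, 0, 0.2], [0, 0, 0]], [[0, 0, 0.15], [0, 0, 0]], [[0, 0, 0.05], [0, 0, 0]], [[0, 0, 0], [0, 0, 0]], [[0, 0, 0], [0, 0, 0]]]' | python3 -m pendant 0.092
python3 -c "from h import *; delta(.628,-.062,.06,1.571)"
echo '[[[0, 0, 0], [0, 0, 0]], [[0, 0, 0], [0, 0, 0]], [[0, 0, 0], [0, 0, 0]], [[0, 0, 0], [0, 0, 0]], [[0, 0, 0], [0, 0, 0]], [[0, 0, 0], [0, 0, 0]]]' | python3 -m pendant 0.045 30
python3 -c "from h import *; delta(.628,-.062,.06,1.571)"
```

```text
time: 9.28
tool_pos: [0.6285, -0.0624, 0.2227]
tool_rot: [3.139, 0.001, 1.575]
contact_force: [-0.5, 0.3, -0.5]
opening: 0.0917
grip_force: 0.0
now [ 0.0004 -0.0005  0.0037] after turn [ 0.0004 -0.0005  0.0037] rz 0.004 tcp [ 0.6285 -0.0624  0.2227] 1.5752 F [-0.5  0.3 -0.5] open 0.0917 t 9.3
time: 9.78
tool_pos: [0.6277, -0.0621, 0.2215]
tool_rot: [3.141, 0.0, 1.576]
contact_force: [-1.5, 0.6, 5.0]
opening: 0.0637
grip_force: 30.0
now [0.0001 0.0003 0.0025] after turn [0.0001 0.0003 0.0025] rz 0.005 tcp [ 0.6277 -0.0621  0.2215] 1.5758 F [-1.5  0.6  5. ] open 0.0637 t 9.8
```

Converted, -0.04 m / 0.2 = -0.2, -0.03 m / 0.2 = -0.15.

```bash
echo '[[[0, 0, -0.05], [0, 0, 0]], [[0, 0, -0.15], [0, 0, 0]], [[0, 0, -0.2], [0, 0, 0]], [[0, 0, -0.2], [0, 0, 0]], [[0, 0, -0.05], [0, 0, 0]], [[0, 0, 0], [0, 0, 0]]]' | python3 -m pendant
echo '[[[-0.1, -0.07, 0], [0, 0, 0]], [[-0.165, -0.12, 0], [0, 0, 0]], [[-0.165, -0.12, 0], [0, 0, 0]], [[-0.165, -0.12, 0], [0, 0, 0]], [[-0.165, -0.12, 0], [0, 0, 0]], [[-0.165, -0.12, 0], [0, 0, 0]], [[-0.165, -0.12, 0], [0, 0, 0]], [[-0.1, -0.07, 0], [0, 0, 0]]]' | python3 -m pendant
echo '[[[0, 0, 0], [0, 0, 0]], [[0, 0, 0], [0, 0, 0.0764]], [[0, 0, 0], [0, 0, 0.0764]], [[0, 0, 0], [0, 0, 0.0764]], [[0, 0, 0], [0, 0, 0.0764]], [[0, 0, 0], [0, 0, 0.0764]], [[0, 0, 0], [0, 0, 0.0764]], [[0, 0, 0], [0, 0, 0.0764]]]' | python3 -m pendant
echo '[[[0, 0, 0], [0, 0, 0.0764]], [[0, 0, 0], [0, 0, 0.0764]], [[0, 0, 0], [0, 0, 0.0764]], [[0, 0, 0], [0, 0, 0.0764]], [[0, 0, 0], [0, 0, 0.0764]], [[0, 0, 0], [0, 0, 0.0764]], [[0, 0, 0], [0, 0, 0]], [[0, 0, 0], [0, 0, 0]]]' | python3 -m pendant
python3 -c "from h import *; delta(.455,-.303,.064,.018)"
```

```text
time: 10.28
tool_pos: [0.628, -0.0621, 0.3549]
tool_rot: [3.134, 0.002, 1.576]
contact_force: [-0.3, -0.5, -3.0]
opening: 0.0635
grip_force: 30.0
time: 10.95
tool_pos: [0.4539, -0.3032, 0.3482]
tool_rot: [-3.137, -0.002, 1.574]
contact_force: [0.7, -0.6, -2.6]
opening: 0.0637
grip_force: 30.0
time: 11.62
tool_pos: [0.4566, -0.3, 0.3483]
tool_rot: [-3.137, 0.0, 0.73]
contact_force: [-0.4, 0.7, -3.0]
opening: 0.0636
grip_force: 30.0
time: 12.28
tool_pos: [0.4567, -0.3003, 0.349]
tool_rot: [-3.139, 0.002, 0.02]
contact_force: [-0.3, 0.4, -4.0]
opening: 0.0635
grip_force: 30.0
now [-0.0017  0.0027  0.126 ] after turn [-0.0017  0.0027  0.126 ] rz 0.002 tcp [ 0.4567 -0.3003  0.349 ] 0.0198 F [-0.3  0.4 -4. ] open 0.0635 t 12.3
```

Converted, 0.04 m / 0.2 = 0.2, 0.035 m / 0.2 = 0.175.

```bash
echo '[[[-0.0075, 0.0125, 0.15], [0, 0, 0]], [[0, 0, 0.2], [0, 0, 0]], [[0, 0, 0.175], [0, 0, 0]], [[0, 0, 0.075], [0, 0, 0]], [[0, 0, 0.03], [0, 0, 0]], [[0, 0, 0], [0, 0, 0]], [[0, 0, 0], [0, 0, 0]]]' | python3 -m pendant
python3 -c "from h import *; delta(.455,-.303,.063,.018)"
echo '[[[0, 0, 0], [0, 0, 0]], [[0, 0, 0], [0, 0, 0]], [[0, 0, 0], [0, 0, 0]], [[0, 0, 0], [0, 0, 0]], [[0, 0, 0], [0, 0, 0]]]' | python3 -m pendant 0.092
echo '[[[0, 0, -0.1], [0, 0, 0]], [[0, 0, -0.2], [0, 0, 0]], [[0, 0, -0.2], [0, 0, 0]], [[0, 0, -0.2], [0, 0, 0]], [[0, 0, -0.15], [0, 0, 0]], [[0, 0, 0], [0, 0, 0]], [[0, 0, 0], [0, 0, 0]]]' | python3 -m pendant
python3 -c "from h import *; delta(.626,.0815,.2,1.72)"
```

```text
time: 12.87
tool_pos: [0.4555, -0.3034, 0.2248]
tool_rot: [3.141, -0.0, 0.018]
contact_force: [0.9, -0.5, -3.5]
opening: 0.0638
grip_force: 30.0
now [-0.0005 -0.0004  0.0028] after turn [-0.0005 -0.0004  0.0028] rz 0.0 tcp [ 0.4555 -0.3034  0.2248] 0.0182 F [ 0.9 -0.5 -3.5] open 0.0638 t 12.9
time: 13.28
tool_pos: [0.4554, -0.3035, 0.2252]
tool_rot: [3.141, -0.001, 0.016]
contact_force: [-0.7, -1.0, -0.6]
opening: 0.0896
grip_force: 0.0
time: 13.87
tool_pos: [0.4553, -0.3034, 0.3968]
tool_rot: [3.138, -0.003, 0.016]
contact_force: [-0.3, 0.6, 0.4]
opening: 0.0918
grip_force: 0.0
now [ 0.1768 -0.3822  0.0378] after turn [0.3553 0.226  0.0378] rz -1.704 tcp [ 0.4553 -0.3034  0.3968] 0.016 F [-0.3  0.6  0.4] open 0.0918 t 13.9
```

Converted, -0.035 m / 0.2 = -0.175, 0.016 m / 0.2 = 0.08.

```bash
echo '[[[0.08, -0.175, 0], [0, 0, 0]], [[0.08, -0.175, 0], [0, 0, 0]], [[0.08, -0.175, 0], [0, 0, 0]], [[0.08, -0.175, 0], [0, 0, 0]], [[0.08, -0.175, 0], [0, 0, 0]], [[0.08, -0.175, 0], [0, 0, 0]], [[0.08, -0.175, 0], [0, 0, 0]], [[0.08, -0.175, 0], [0, 0, 0]]]' | python3 -m pendant
echo '[[[0.08, -0.175, 0], [0, 0, 0]], [[0.08, -0.175, 0], [0, 0, 0]], [[0.08, -0.16, 0], [0, 0, 0]], [[0, 0, 0], [0, 0, 0]], [[0, 0, 0], [0, 0, -0.0777]], [[0, 0, 0], [0, 0, -0.0777]], [[0, 0, 0], [0, 0, -0.0777]], [[0, 0, 0], [0, 0, -0.0777]]]' | python3 -m pendant
echo '[[[0, 0, 0], [0, 0, -0.0777]], [[0, 0, 0], [0, 0, -0.0777]], [[0, 0, 0], [0, 0, -0.0777]], [[0, 0, 0], [0, 0, -0.0777]], [[0, 0, 0], [0, 0, -0.0777]], [[0, 0, 0], [0, 0, -0.0777]], [[0, 0, 0], [0, 0, -0.0777]], [[0, 0, 0], [0, 0, -0.0777]]]' | python3 -m pendant
echo '[[[0, 0, 0], [0, 0, -0.0777]], [[0, 0, 0], [0, 0, -0.0777]], [[0, 0, 0], [0, 0, 0]], [[0, 0, 0], [0, 0, 0]]]' | python3 -m pendant
python3 - <<'E'
from h import *
delta(.626,.0815,.107,1.72)
w=robot.read_camera("wrist"); cv2.imwrite("pics/w4.png",w["image"][:,:,::-1]); np.save("w4.npy",w,allow_pickle=True)
E
```

```text
time: 14.53
tool_pos: [0.579, -0.0195, 0.3927]
tool_rot: [-3.141, 0.003, 0.016]
contact_force: [0.6, -0.1, -1.0]
opening: 0.0919
grip_force: 0.0
time: 15.2
tool_pos: [0.625, 0.0812, 0.3924]
tool_rot: [-3.14, 0.003, 0.51]
contact_force: [-0.0, 0.3, 0.3]
opening: 0.0921
grip_force: 0.0
time: 15.87
tool_pos: [0.625, 0.081, 0.3925]
tool_rot: [-3.138, 0.001, 1.486]
contact_force: [1.2, -0.4, 0.5]
opening: 0.092
grip_force: 0.0
time: 16.2
tool_pos: [0.6251, 0.0811, 0.3932]
tool_rot: [-3.139, -0.0, 1.72]
contact_force: [0.1, 0.8, 0.7]
opening: 0.0921
grip_force: 0.0
now [0.0003 0.001  0.1272] after turn [0.0003 0.001  0.1272] rz -0.0 tcp [0.6251 0.0811 0.3932] 1.7199 F [0.1 0.8 0.7] open 0.0921 t 16.2
```

View pics/w4.png

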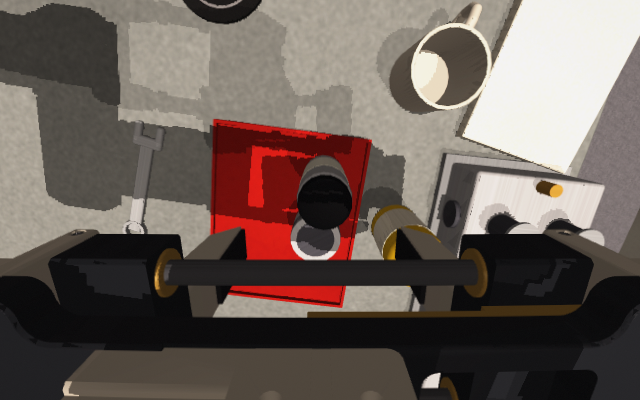

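The spray cap (325,202) sits close to mid-finger column 321. I'll check its position before descending.

```bash
python3 - <<'E'
from h import *
w=np.load("w4.npy",allow_pickle=True).item()
print(world(w,[(325,202),(298,200),(352,202)],np.full(3,.144)).round(4))
print(pix(w,[[.626,.0815,.144]]))
E
echo '[[[0, 0.01, 0.175], [0, 0, 0]], [[0, 0, 0.15], [0, 0, 0]], [[0, 0, 0.025], [0, 0, 0]], [[0, 0, 0], [0, 0, 0]], [[0, 0, 0], [0, 0, 0]]]' | python3 -m pendant 0.092
python3 -c "from h import *; delta(.627,.0815,.108,1.72)"
```

```text
[[0.6278 0.0861 0.144 ]
 [0.6048 0.0844 0.144 ]
 [0.6505 0.0895 0.144 ]]
[[322.12950094 206.77950192]]
time: 16.67
tool_pos: [0.6275, 0.0816, 0.3256]
tool_rot: [3.141, 0.0, 1.722]
contact_force: [0.1, 0.1, 0.9]
opening: 0.0919
grip_force: 0.0
now [ 0.     -0.0005  0.0586] after turn [ 0.     -0.0005  0.0586] rz 0.002 tcp [0.6275 0.0816 0.3256] 1.7225 F [0.1 0.1 0.9] open 0.0919 t 16.7
```

Converted, 0.03 m / 0.2 = 0.15, 0.0015 m / 0.2 = 0.0075.

```bash
echo '[[[0.0075, 0, 0.15], [0, 0, 0]], [[0, 0, 0.1], [0, 0, 0]], [[0, 0, 0.03], [0, 0, 0]], [[0, 0, 0], [0, 0, 0]], [[0, 0, 0], [0, 0, 0]]]' | python3 -m pendant 0.092
python3 -c "from h import *; delta(.627,.083,.108,1.72)"
echo '[[[0, 0, 0], [0, 0, 0]], [[0, 0, 0], [0, 0, 0]], [[0, 0, 0], [0, 0, 0]], [[0, 0, 0], [0, 0, 0]], [[0, 0, 0], [0, 0, 0]], [[0, 0, 0], [0, 0, 0]], [[0, 0, 0], [0, 0, 0]]]' | python3 -m pendant 0.035 30
python3 -c "from h import *; delta(.627,.083,.108,1.72)"
echo '[[[0, 0, -0.05], [0, 0, 0]], [[0, 0, -0.15], [0, 0, 0]], [[0, 0, -0.2], [0, 0, 0]], [[0, 0, -0.2], [0, 0, 0]], [[0, 0, -0.05], [0, 0, 0]], [[0, 0, 0], [0, 0, 0]]]' | python3 -m pendant
python3 -c "from h import *; delta(.3605,-.3045,.108,1.72)"
```

```text
time: 17.08
tool_pos: [0.6276, 0.0831, 0.2706]
tool_rot: [3.139, 0.0, 1.723]
contact_force: [0.1, 0.5, 0.6]
opening: 0.0918
grip_force: 0.0
now [ 0.     -0.0006  0.0036] after turn [ 0.     -0.0006  0.0036] rz 0.003 tcp [0.6276 0.0831 0.2706] 1.7234 F [0.1 0.5 0.6] open 0.0918 t 17.1
time: 17.67
tool_pos: [0.627, 0.0831, 0.2688]
tool_rot: [3.141, 0.0, 1.724]
contact_force: [1.2, 0.3, 0.1]
opening: 0.0518
grip_force: 30.0
now [-0.0001  0.      0.0018] after turn [-0.0001  0.      0.0018] rz 0.004 tcp [0.627  0.0831 0.2688] 1.7237 F [1.2 0.3 0.1] open 0.0518 t 17.7
time: 18.17
tool_pos: [0.6272, 0.0832, 0.4034]
tool_rot: [3.133, 0.001, 1.724]
contact_force: [-0.1, -0.5, -3.3]
opening: 0.0518
grip_force: 30.0
now [-0.3425 -0.3227  0.1364] after turn [-0.3437 -0.3213  0.1364] rz 0.004 tcp [0.6272 0.0832 0.4034] 1.7239 F [-0.1 -0.5 -3.3] open 0.0518 t 18.2
```

Units first: shifts go in shares of 0.2 m and turns go in shares of 90 degrees. So -0.0285 m / 0.2 = -0.1425, -0.0269 m / 0.2 = -0.1345.

```bash
echo '[[[-0.1, -0.095, 0], [0, 0, 0]], [[-0.1425, -0.1345, 0], [0, 0, 0]], [[-0.1425, -0.1345, 0], [0, 0, 0]], [[-0.1425, -0.1345, 0], [0, 0, 0]], [[-0.1425, -0.1345, 0], [0, 0, 0]], [[-0.1425, -0.1345, 0], [0, 0, 0]], [[-0.1425, -0.1345, 0], [0, 0, 0]], [[-0.1425, -0.1345, 0], [0, 0, 0]]]' | python3 -m pendant
echo '[[[-0.1425, -0.1345, 0], [0, 0, 0]], [[-0.1425, -0.1345, 0], [0, 0, 0]], [[-0.1425, -0.1345, 0], [0, 0, 0]], [[-0.1425, -0.1345, 0], [0, 0, 0]], [[-0.045, -0.04, 0], [0, 0, 0]], [[0, 0, 0], [0, 0, 0]], [[0, 0, 0], [0, 0, 0.0777]], [[0, 0, 0], [0, 0, 0.0777]]]' | python3 -m pendant
echo '[[[0, 0, 0], [0, 0, 0.0777]], [[0, 0, 0], [0, 0, 0.0777]], [[0, 0, 0], [0, 0, 0.0777]], [[0, 0, 0], [0, 0, 0.0777]], [[0, 0, 0], [0, 0, 0.0777]], [[0, 0, 0], [0, 0, 0.0777]], [[0, 0, 0], [0, 0, 0.0777]], [[0, 0, 0], [0, 0, 0.0777]]]' | python3 -m pendant
echo '[[[0, 0, 0], [0, 0, 0.0777]], [[0, 0, 0], [0, 0, 0.0777]], [[0, 0, 0], [0, 0, 0.0777]], [[0, 0, 0], [0, 0, 0.0777]], [[0, 0, 0], [0, 0, 0]], [[0, 0, 0], [0, 0, 0]]]' | python3 -m pendant
python3 -c "from h import *; delta(.3605,-.3045,.1105,.018)"
```

```text
time: 18.83
tool_pos: [0.4537, -0.1663, 0.3967]
tool_rot: [-3.138, -0.002, 1.724]
contact_force: [0.3, -0.3, -2.3]
opening: 0.0515
grip_force: 30.0
time: 19.5
tool_pos: [0.3601, -0.3038, 0.3973]
tool_rot: [-3.14, -0.003, 1.474]
contact_force: [-0.4, -0.0, -2.9]
opening: 0.0515
grip_force: 30.0
time: 20.17
tool_pos: [0.3606, -0.3032, 0.3974]
tool_rot: [-3.138, 0.0, 0.499]
contact_force: [-0.6, 0.1, -2.1]
opening: 0.0512
grip_force: 30.0
time: 20.67
tool_pos: [0.3604, -0.3036, 0.3978]
tool_rot: [-3.14, 0.001, 0.021]
contact_force: [-0.3, 0.2, -2.0]
opening: 0.0513
grip_force: 30.0
now [0.     0.0009 0.1283] after turn [0.     0.0009 0.1283] rz 0.003 tcp [ 0.3604 -0.3036  0.3978] 0.0206 F [-0.3  0.2 -2. ] open 0.0513 t 20.7
```

Converted, 0.04 m / 0.2 = 0.2, 0.035 m / 0.2 = 0.175.

```bash
echo '[[[0, 0.005, 0.15], [0, 0, 0]], [[0, 0, 0.2], [0, 0, 0]], [[0, 0, 0.175], [0, 0, 0]], [[0, 0, 0.075], [0, 0, 0]], [[0, 0, 0.03], [0, 0, 0]], [[0, 0, 0], [0, 0, 0]], [[0, 0, 0], [0, 0, 0]]]' | python3 -m pendant
python3 -c "from h import *; delta(.3605,-.3045,.1105,.018)"
echo '[[[0, 0, 0], [0, 0, 0]], [[0, 0, 0], [0, 0, 0]], [[0, 0, 0], [0, 0, 0]], [[0, 0, 0], [0, 0, 0]], [[0, 0, 0], [0, 0, 0]], [[0, 0, 0], [0, 0, 0]], [[0, 0, 0], [0, 0, 0]]]' | python3 -m pendant 0.092
echo '[[[0, 0, -0.1], [0, 0, 0]], [[0, 0, -0.2], [0, 0, 0]], [[0, 0, -0.2], [0, 0, 0]], [[0, 0, -0.2], [0, 0, 0]], [[0, 0, 0], [0, 0, 0]], [[0, -0.15, 0], [0, 0, 0]], [[0, -0.2, 0], [0, 0, 0]], [[0, -0.2, 0], [0, 0, 0]]]' | python3 -m pendant
echo '[[[0.1, -0.18, 0], [0, 0, 0]], [[0.1, -0.18, 0], [0, 0, 0]], [[0.1, -0.18, 0], [0, 0, 0]], [[0.1, -0.18, 0], [0, 0, 0]], [[0, 0, 0], [0, 0, 0]], [[0, 0, 0], [0, 0, 0]]]' | python3 -m pendant
python3 - <<'E'
from h import *
delta(.628,.011,.2,3.1416+.018)
w=robot.read_camera("top"); cv2.imwrite("pics/t2.png",w["image"][:,:,::-1])
E
```

```text
time: 21.25
tool_pos: [0.3605, -0.3057, 0.2733]
tool_rot: [3.141, -0.001, 0.018]
contact_force: [0.1, -0.8, -2.0]
opening: 0.0519
grip_force: 30.0
now [ 0.     -0.0012  0.0038] after turn [ 0.     -0.0012  0.0038] rz -0.0 tcp [ 0.3605 -0.3057  0.2733] 0.0177 F [ 0.1 -0.8 -2. ] open 0.0519 t 21.2
time: 21.83
tool_pos: [0.36, -0.3056, 0.2729]
tool_rot: [3.141, -0.0, 0.016]
contact_force: [0.9, -0.3, -0.2]
opening: 0.0906
grip_force: 0.0
time: 22.5
tool_pos: [0.3579, -0.1949, 0.4124]
tool_rot: [3.142, -0.0, 0.014]
contact_force: [1.2, 0.6, -0.4]
opening: 0.0916
grip_force: 0.0
time: 23.0
tool_pos: [0.4365, -0.0484, 0.4124]
tool_rot: [3.141, 0.0, 0.021]
contact_force: [-0.0, -0.6, -0.3]
opening: 0.0916
grip_force: 0.0
now [ 0.1927 -0.0554  0.0534] after turn [-0.1925  0.056   0.0534] rz -3.139 tcp [ 0.4365 -0.0484  0.4124] 0.0209 F [-0.  -0.6 -0.3] open 0.0916 t 23.0
```

View pics/t2.png

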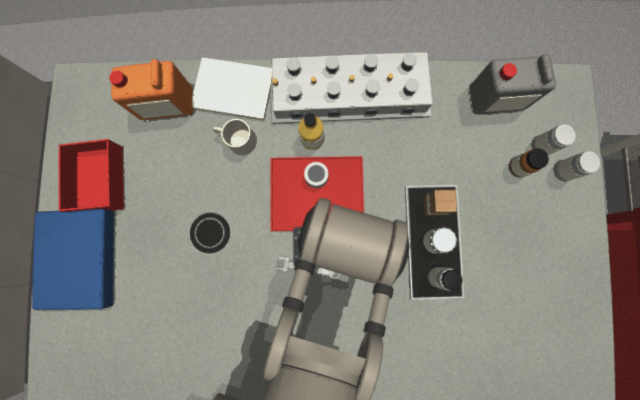

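All three stand in the side tray (441,202), (441,240) and (445,280). The piston (316,174) is free. I'll turn the hand to yaw π so the camera side faces away from the bottle.

Converted, -0.1207 rad / 1.5708 = -0.0768.

```bash
echo '[[[0, 0, 0], [0, 0, -0.0768]], [[0, 0, 0], [0, 0, -0.0768]], [[0, 0, 0], [0, 0, -0.0768]], [[0, 0, 0], [0, 0, -0.0768]], [[0, 0, 0], [0, 0, -0.0768]], [[0, 0, 0], [0, 0, -0.0768]], [[0, 0, 0], [0, 0, -0.0768]], [[0, 0, 0], [0, 0, -0.0768]]]' | python3 -m pendant 0.092
echo '[[[0, 0, 0], [0, 0, -0.0768]], [[0, 0, 0], [0, 0, -0.0768]], [[0, 0, 0], [0, 0, -0.0768]], [[0, 0, 0], [0, 0, -0.0768]], [[0, 0, 0], [0, 0, -0.0768]], [[0, 0, 0], [0, 0, -0.0768]], [[0, 0, 0], [0, 0, -0.0768]], [[0, 0, 0], [0, 0, -0.0768]]]' | python3 -m pendant
echo '[[[0, 0, 0], [0, 0, -0.0768]], [[0, 0, 0], [0, 0, -0.0768]], [[0, 0, 0], [0, 0, -0.0768]], [[0, 0, 0], [0, 0, -0.0768]], [[0, 0, 0], [0, 0, -0.0768]], [[0, 0, 0], [0, 0, -0.0768]], [[0, 0, 0], [0, 0, -0.0768]], [[0, 0, 0], [0, 0, -0.0768]]]' | python3 -m pendant
echo '[[[0, 0, 0], [0, 0, -0.0768]], [[0, 0, 0], [0, 0, -0.0768]], [[-0.19, 0.055, 0], [0, 0, 0]], [[-0.19, 0.055, 0], [0, 0, 0]], [[-0.19, 0.055, 0], [0, 0, 0]], [[-0.19, 0.055, 0], [0, 0, 0]], [[-0.19, 0.055, 0], [0, 0, 0]], [[0, 0, 0], [0, 0, 0]]]' | python3 -m pendant
python3 -c "from h import *; delta(.628,.011,.04,3.1416+.018)"
echo '[[[0, 0, 0.15], [0, 0, 0]], [[0, 0, 0.2], [0, 0, 0]], [[0, 0, 0.2], [0, 0, 0]], [[0, 0, 0], [0, 0, 0]], [[0, 0, 0], [0, 0, 0]]]' | python3 -m pendant 
python3 -c "from h import *; delta(.628,.011,.04,-3.1416+.018); print(robot.observe()['qpos'])"
```

```text
time: 23.72
tool_pos: [0.4354, -0.0522, 0.4126]
tool_rot: [-3.142, 0.001, 0.984]
contact_force: [-0.2, -0.1, -0.3]
opening: 0.092
grip_force: 0.0
time: 24.38
tool_pos: [0.4354, -0.0522, 0.4126]
tool_rot: [-3.141, 0.0, 1.95]
contact_force: [-0.3, -0.1, -0.4]
opening: 0.0921
grip_force: 0.0
time: 25.05
tool_pos: [0.4354, -0.0522, 0.4126]
tool_rot: [-3.141, -0.0, 2.915]
contact_force: [-0.4, -0.1, 0.4]
opening: 0.0917
grip_force: 0.0
time: 25.72
tool_pos: [0.63, 0.0061, 0.4096]
tool_rot: [3.141, -0.0, -3.131]
contact_force: [-2.3, -0.7, -0.4]
opening: 0.0919
grip_force: 0.0
now [0.002  0.005  0.2106] after turn [0.0019 0.005  0.2106] rz -6.29 tcp [0.63   0.0061 0.4096] -3.1306 F [-2.3 -0.7 -0.4] open 0.0919 t 25.7
time: 26.13
tool_pos: [0.6247, 0.0051, 0.3013]
tool_rot: [3.141, -0.005, -3.132]
contact_force: [0.5, 0.8, 1.0]
opening: 0.0919
grip_force: 0.0
now [-0.0034  0.0059  0.1023] after turn [-0.0034  0.0058  0.1023] rz -0.008 tcp [0.6247 0.0051 0.3013] -3.1316 F [0.5 0.8 1. ] open 0.0919 t 26.1
[-1.14349048e-01  6.14406616e-01  1.36984814e+00 -3.77162597e-04
  1.16233635e+00 -1.69503543e+00]
```

Converted, 0.04 m / 0.2 = 0.2, 0.0055 m / 0.2 = 0.0275.

```bash
echo '[[[-0.0175, 0.0275, 0.15], [0, 0, 0]], [[0, 0, 0.2], [0, 0, 0]], [[0, 0, 0.11], [0, 0, 0]], [[0, 0, 0.035], [0, 0, 0]], [[0, 0, 0], [0, 0, 0]], [[0, 0, 0], [0, 0, 0]]]' | python3 -m pendant 0.092
python3 -c "from h import *; delta(.628,.011,.04,-3.1416+.018)"
echo '[[[0, 0, 0], [0, 0, 0]], [[0, 0, 0], [0, 0, 0]], [[0, 0, 0], [0, 0, 0]], [[0, 0, 0], [0, 0, 0]], [[0, 0, 0], [0, 0, 0]], [[0, 0, 0], [0, 0, 0]]]' | python3 -m pendant 0.045 30
python3 -c "from h import *; delta(.628,.011,.04,-3.1416+.018)"
```

```text
time: 26.63
tool_pos: [0.6299, 0.0118, 0.2066]
tool_rot: [-3.141, 0.004, -3.13]
contact_force: [0.6, 0.6, 0.1]
opening: 0.0916
grip_force: 0.0
now [ 0.0019 -0.0008  0.0076] after turn [ 0.0019 -0.0008  0.0076] rz -0.006 tcp [0.6299 0.0118 0.2066] -3.1298 F [0.6 0.6 0.1] open 0.0916 t 26.6
time: 27.13
tool_pos: [0.6289, 0.0125, 0.2043]
tool_rot: [-3.141, 0.001, -3.129]
contact_force: [-0.1, 0.6, 4.1]
opening: 0.0616
grip_force: 30.0
now [ 0.0009 -0.0015  0.0053] after turn [ 0.0009 -0.0015  0.0053] rz -0.005 tcp [0.6289 0.0125 0.2043] -3.1291 F [-0.1  0.6  4.1] open 0.0616 t 27.1
```

Converted, -0.03 m / 0.2 = -0.15, -0.01 m / 0.2 = -0.05.

```bash
echo '[[[0, 0, -0.05], [0, 0, 0]], [[0, 0, -0.15], [0, 0, 0]], [[0, 0, -0.15], [0, 0, 0]], [[0, 0, -0.05], [0, 0, 0]], [[0, 0, 0], [0, 0, 0]]]' | python3 -m pendant
python3 -c "from h import *; delta(.4775,.2955,.0455,-3.1416+.018)"
echo '[[[0.05, 0.095, 0], [0, 0, 0]], [[0.089, 0.1695, 0], [0, 0, 0]], [[0.089, 0.1695, 0], [0, 0, 0]], [[0.089, 0.1695, 0], [0, 0, 0]], [[0.089, 0.1695, 0], [0, 0, 0]], [[0.089, 0.1695, 0], [0, 0, 0]], [[0.089, 0.1695, 0], [0, 0, 0]], [[0.089, 0.1695, 0], [0, 0, 0]]]' | python3 -m pendant
echo '[[[0.064, 0.135, 0], [0, 0, 0]], [[0, 0, 0], [0, 0, 0]], [[0, 0, 0.1], [0, 0, 0]], [[0, 0, 0.1], [0, 0, 0]], [[0, 0, 0], [0, 0, 0]], [[0, 0, 0], [0, 0, 0]]]' | python3 -m pendant
python3 - <<'E'
from h import *
delta(.4775,.2955,.0455,-3.1416+.018)
w=robot.read_camera("wrist"); cv2.imwrite("pics/w5.png",w["image"][:,:,::-1]); np.save("w5.npy",w,allow_pickle=True)
E
```

```text
time: 27.55
tool_pos: [0.6294, 0.0125, 0.2869]
tool_rot: [-3.141, 0.006, -3.129]
contact_force: [0.6, 0.5, -3.2]
opening: 0.0617
grip_force: 30.0
now [0.1484 0.2849 0.0824] after turn [0.1468 0.2857 0.0824] rz -0.006 tcp [0.6294 0.0125 0.2869] -3.1291 F [ 0.6  0.5 -3.2] open 0.0617 t 27.6
time: 28.22
tool_pos: [0.4893, 0.2683, 0.2817]
tool_rot: [-3.14, -0.003, -3.129]
contact_force: [1.4, 1.2, -3.4]
opening: 0.0613
grip_force: 30.0
time: 28.72
tool_pos: [0.4773, 0.2934, 0.2417]
tool_rot: [-3.139, -0.005, -3.129]
contact_force: [0.2, -0.2, -3.5]
opening: 0.0617
grip_force: 30.0
now [-0.0002  0.0021  0.0372] after turn [-0.0002  0.0021  0.0372] rz -0.006 tcp [0.4773 0.2934 0.2417] -3.1294 F [ 0.2 -0.2 -3.5] open 0.0617 t 28.7
```

View pics/w5.png

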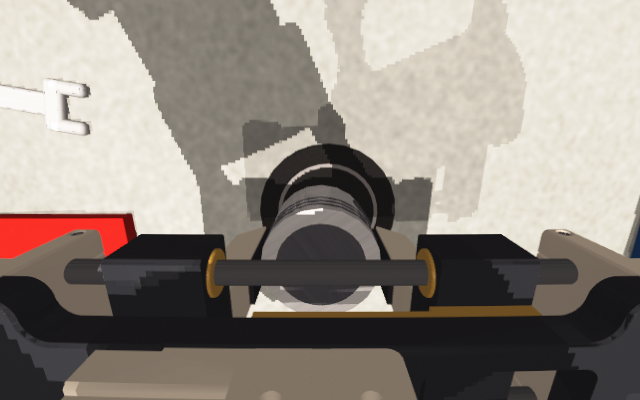

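The mat's visible rim spans columns 261–394 with its top at row 145, and the piston is held upright over it. I'll compare that with the rim predicted from my mat centre.

```bash
python3 - <<'E'
from h import *
w=np.load("w5.npy",allow_pickle=True).item()
a=np.linspace(0,6.28,200)
for c in ((.4775,.2955),(.4775,.2925)):
    P=pix(w,np.c_[c[0]+.055*np.cos(a),c[1]+.055*np.sin(a),a*0+.006]); print(c,P.min(0),P.max(0))
E
```

```text
(0.4775, 0.2955) [256.20588401 144.9095513 ] [391.86584927 273.83685021]
(0.4775, 0.2925) [252.51188068 144.85861533] [388.17035417 273.79416991]
```

Converted, 0.018 m / 0.2 = 0.09, 0.0036 m / 0.2 = 0.018.

```bash
echo '[[[0, 0.018, 0.09], [0, 0, 0]], [[0, 0, 0.05], [0, 0, 0]], [[0, 0, 0.025], [0, 0, 0]], [[0, 0, 0.01], [0, 0, 0]], [[0, 0, 0], [0, 0, 0]], [[0, 0, 0], [0, 0, 0]]]' | python3 -m pendant
python3 -c "from h import *; delta(.4775,.297,.0455,-3.1416+.018)"
```

```text
time: 29.27
tool_pos: [0.4781, 0.2975, 0.2092]
tool_rot: [3.141, 0.001, -3.129]
contact_force: [0.6, -1.2, -3.2]
opening: 0.0613
grip_force: 30.0
now [ 0.0006 -0.0005  0.0047] after turn [ 0.0006 -0.0005  0.0047] rz -0.006 tcp [0.4781 0.2975 0.2092] -3.1293 F [ 0.6 -1.2 -3.2] open 0.0613 t 29.3
```

Converted, 0.003 m / 0.2 = 0.015.

```bash
echo '[[[0, 0, 0.015], [0, 0, 0]], [[0, 0, 0], [0, 0, 0]], [[0, 0, 0], [0, 0, 0]]]' | python3 -m pendant
echo '[[[0, 0, 0], [0, 0, 0]], [[0, 0, 0], [0, 0, 0]], [[0, 0, 0], [0, 0, 0]], [[0, 0, 0], [0, 0, 0]], [[0, 0, 0], [0, 0, 0]], [[0, 0, 0], [0, 0, 0]]]' | python3 -m pendant 0.092
echo '[[[0, 0, -0.1], [0, 0, 0]], [[0, 0, -0.2], [0, 0, 0]], [[0, 0, -0.2], [0, 0, 0]], [[0, 0, -0.2], [0, 0, 0]], [[0, 0, -0.2], [0, 0, 0]], [[0, 0, 0], [0, 0, 0]], [[0, 0, 0], [0, 0, 0]]]' | python3 -m pendant
echo '[[[0, -0.15, 0], [0, 0, 0]], [[0, -0.2, 0], [0, 0, 0]], [[0, -0.2, 0], [0, 0, 0]], [[0, -0.2, 0], [0, 0, 0]], [[0, -0.2, 0], [0, 0, 0]], [[0, 0, 0], [0, 0, 0]], [[0, 0, 0], [0, 0, 0]]]' | python3 -m pendant
python3 - <<'E'
from h import *
delta(.360,-.3056,.2,-3.1416+.018)
w=robot.read_camera("top"); cv2.imwrite("pics/t3.png",w["image"][:,:,::-1]); i=cv2.resize(w["image"][210:255,185:235,::-1],None,fx=8,fy=8); cv2.imwrite("pics/t3m.png",i)
E
```

```text
time: 29.52
tool_pos: [0.4778, 0.2975, 0.2059]
tool_rot: [3.142, 0.0, -3.129]
contact_force: [-0.0, -0.0, -3.2]
opening: 0.0613
grip_force: 30.0
time: 30.02
tool_pos: [0.4778, 0.2976, 0.2058]
tool_rot: [3.142, 0.0, -3.129]
contact_force: [0.4, -0.2, 0.1]
opening: 0.0912
grip_force: 0.0
time: 30.6
tool_pos: [0.4779, 0.2976, 0.3883]
tool_rot: [3.139, 0.005, -3.129]
contact_force: [-0.2, -0.6, -1.0]
opening: 0.0921
grip_force: 0.0
time: 31.18
tool_pos: [0.48, 0.1057, 0.3842]
tool_rot: [-3.141, -0.003, -3.134]
contact_force: [-0.2, 0.4, -0.1]
opening: 0.0916
grip_force: 0.0
now [ 0.1233 -0.4104  0.0252] after turn [ 0.1274 -0.4091  0.0252] rz -0.01 tcp [0.48   0.1057 0.3842] -3.1335 F [-0.2  0.4 -0.1] open 0.0916 t 31.2
```

View pics/t3m.png

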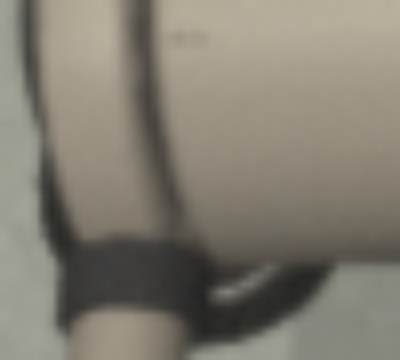

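The arm hides the mat. I'll continue to the spray can and look again from there.

Converted, -0.0373 m / 0.2 = -0.1865, 0.0112 m / 0.2 = 0.056.

```bash
echo '[[[0.056, -0.1865, 0], [0, 0, 0]], [[0.056, -0.1865, 0], [0, 0, 0]], [[0.056, -0.1865, 0], [0, 0, 0]], [[0.056, -0.1865, 0], [0, 0, 0]], [[0.056, -0.1865, 0], [0, 0, 0]], [[0.056, -0.1865, 0], [0, 0, 0]], [[0.056, -0.1865, 0], [0, 0, 0]], [[0.056, -0.1865, 0], [0, 0, 0]]]' | python3 -m pendant
echo '[[[0.056, -0.1865, 0], [0, 0, 0]], [[0.056, -0.1865, 0], [0, 0, 0]], [[0.056, -0.1865, 0], [0, 0, 0]], [[0, 0, 0], [0, 0, 0]], [[0, 0, 0], [0, 0, 0]]]' | python3 -m pendant
python3 - <<'E'
from h import *
delta(.360,-.3056,.108,-3.1416+.018)
w=robot.read_camera("top"); i=cv2.resize(w["image"][205:260,180:480,::-1],None,fx=2.6,fy=2.6,interpolation=2)
j=cv2.resize(w["image"][205:260,180:240,::-1],None,fx=7,fy=7,interpolation=2); k=np.zeros((i.shape[0]+j.shape[0],i.shape[1],3),np.uint8); k[:i.shape[0]]=i; k[i.shape[0]:,:j.shape[1]]=j
cv2.imwrite("pics/t4.png",k)
for X in ([.4778,.2976,.056],[.477,.297,.006]): print(pix(w,[X]))
E
```

```text
time: 31.9
tool_pos: [0.3942, -0.1921, 0.3851]
tool_rot: [3.141, -0.001, -3.126]
contact_force: [1.0, -0.1, 0.1]
opening: 0.0915
grip_force: 0.0
time: 32.32
tool_pos: [0.3624, -0.3047, 0.3847]
tool_rot: [3.14, -0.001, -3.131]
contact_force: [0.2, 0.3, -0.2]
opening: 0.0915
grip_force: 0.0
now [ 0.0024 -0.0008  0.1177] after turn [ 0.0024 -0.0008  0.1177] rz -0.007 tcp [ 0.3624 -0.3047  0.3847] -3.1308 F [ 0.2  0.3 -0.2] open 0.0915 t 32.3
[[203.02857048 230.26592771]]
[[208.75658656 231.59998772]]
```

View pics/t4.png

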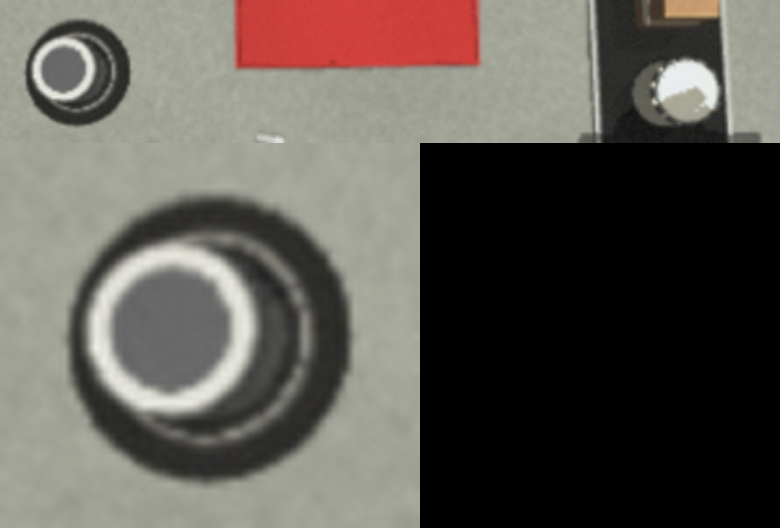

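The piston sits within about 1 mm of the mat centre: crown (204,231), mat (209.4,232.4) and the expected lean offset all agree. Now the spray can goes back.

Converted, 0.04 m / 0.2 = 0.2, 0.0024 m / 0.2 = 0.012.

```bash
echo '[[[0.012, -0.004, 0.15], [0, 0, 0]], [[0, 0, 0.2], [0, 0, 0]], [[0, 0, 0.175], [0, 0, 0]], [[0, 0, 0.06], [0, 0, 0]], [[0, 0, 0], [0, 0, 0]], [[0, 0, 0], [0, 0, 0]]]' | python3 -m pendant 0.092
python3 -c "from h import *; delta(.360,-.3056,.108,-3.1416+.018)"
echo '[[[0, 0, 0], [0, 0, 0]], [[0, 0, 0], [0, 0, 0]], [[0, 0, 0], [0, 0, 0]], [[0, 0, 0], [0, 0, 0]], [[0, 0, 0], [0, 0, 0]], [[0, 0, 0], [0, 0, 0]], [[0, 0, 0], [0, 0, 0]]]' | python3 -m pendant 0.035 30
python3 -c "from h import *; delta(.360,-.3056,.108,-3.1416+.018)"
echo '[[[0, 0, -0.05], [0, 0, 0]], [[0, 0, -0.15], [0, 0, 0]], [[0, 0, -0.2], [0, 0, 0]], [[0, 0, -0.2], [0, 0, 0]], [[0, 0, -0.05], [0, 0, 0]], [[0, 0, 0], [0, 0, 0]]]' | python3 -m pendant
python3 -c "from h import *; delta(.627,.083,.11,1.72)"
```

```text
time: 32.87
tool_pos: [0.3606, -0.3035, 0.2685]
tool_rot: [3.14, -0.001, -3.127]
contact_force: [-0.8, -0.5, 0.6]
opening: 0.0919
grip_force: 0.0
now [ 0.0006 -0.0021  0.0015] after turn [ 0.0006 -0.0021  0.0015] rz -0.003 tcp [ 0.3606 -0.3035  0.2685] -3.1265 F [-0.8 -0.5  0.6] open 0.0919 t 32.9
time: 33.45
tool_pos: [0.3596, -0.3052, 0.2689]
tool_rot: [-3.141, 0.0, -3.129]
contact_force: [-0.1, 0.5, 0.8]
opening: 0.0516
grip_force: 30.0
now [-0.0004 -0.0004  0.0019] after turn [-0.0004 -0.0004  0.0019] rz -0.006 tcp [ 0.3596 -0.3052  0.2689] -3.1294 F [-0.1  0.5  0.8] open 0.0516 t 33.5
time: 33.95
tool_pos: [0.3599, -0.3054, 0.4018]
tool_rot: [-3.136, 0.004, -3.129]
contact_force: [0.4, 0.2, -2.6]
opening: 0.0517
grip_force: 30.0
now [-0.2719  0.3851  0.1328] after turn [0.3444 0.3219 0.1328] rz -4.849 tcp [ 0.3599 -0.3054  0.4018] -3.1293 F [ 0.4  0.2 -2.6] open 0.0517 t 34.0
```

Converted, 0.0321 m / 0.2 = 0.1605, -0.0227 m / 0.2 = -0.1135.

```bash
echo '[[[-0.075, 0.106, 0], [0, 0, 0]], [[-0.1135, 0.1605, 0], [0, 0, 0]], [[-0.1135, 0.1605, 0], [0, 0, 0]], [[-0.1135, 0.1605, 0], [0, 0, 0]], [[-0.1135, 0.1605, 0], [0, 0, 0]], [[-0.1135, 0.1605, 0], [0, 0, 0]], [[-0.1135, 0.1605, 0], [0, 0, 0]], [[-0.1135, 0.1605, 0], [0, 0, 0]]]' | python3 -m pendant
echo '[[[-0.1135, 0.1605, 0], [0, 0, 0]], [[-0.1135, 0.1605, 0], [0, 0, 0]], [[-0.1135, 0.1605, 0], [0, 0, 0]], [[-0.1135, 0.1605, 0], [0, 0, 0]], [[-0.0385, 0.0545, 0], [0, 0, 0]], [[0, 0, 0], [0, 0, 0]], [[0, 0, 0], [0, 0, 0.0761]], [[0, 0, 0], [0, 0, 0.0761]]]' | python3 -m pendant
echo '[[[0, 0, 0], [0, 0, 0.0761]], [[0, 0, 0], [0, 0, 0.0761]], [[0, 0, 0], [0, 0, 0.0761]], [[0, 0, 0], [0, 0, 0.0761]], [[0, 0, 0], [0, 0, 0.0761]], [[0, 0, 0], [0, 0, 0.0761]], [[0, 0, 0], [0, 0, 0.0761]], [[0, 0, 0], [0, 0, 0.0761]]]' | python3 -m pendant
echo '[[[0, 0, 0], [0, 0, 0.0761]], [[0, 0, 0], [0, 0, 0.0761]], [[0, 0, 0], [0, 0, 0]], [[0, 0, 0], [0, 0, 0]]]' | python3 -m pendant
python3 -c "from h import *; delta(.627,.083,.1105,1.72)"
```

```text
time: 34.62
tool_pos: [0.5309, -0.0551, 0.3964]
tool_rot: [3.141, -0.004, -3.129]
contact_force: [0.5, -1.2, -2.3]
opening: 0.0515
grip_force: 30.0
time: 35.28
tool_pos: [0.6269, 0.0832, 0.396]
tool_rot: [-3.14, -0.004, 2.91]
contact_force: [-0.2, -0.1, -2.4]
opening: 0.0514
grip_force: 29.9
time: 35.95
tool_pos: [0.6267, 0.0824, 0.3965]
tool_rot: [-3.138, -0.001, 1.952]
contact_force: [-0.2, -0.3, -2.9]
opening: 0.0516
grip_force: 29.9
time: 36.28
tool_pos: [0.6269, 0.0827, 0.3971]
tool_rot: [-3.139, -0.0, 1.723]
contact_force: [-0.2, 0.3, -2.3]
opening: 0.0517
grip_force: 30.0
now [3.000e-04 1.000e-04 1.276e-01] after turn [3.000e-04 1.000e-04 1.276e-01] rz 0.003 tcp [0.6269 0.0827 0.3971] 1.7227 F [-0.2  0.3 -2.3] open 0.0517 t 36.3
```

Converted, 0.04 m / 0.2 = 0.2, 0.036 m / 0.2 = 0.18.

```bash
echo '[[[0, 0, 0.15], [0, 0, 0]], [[0, 0, 0.2], [0, 0, 0]], [[0, 0, 0.18], [0, 0, 0]], [[0, 0, 0.075], [0, 0, 0]], [[0, 0, 0.03], [0, 0, 0]], [[0, 0, 0], [0, 0, 0]], [[0, 0, 0], [0, 0, 0]], [[0, 0, 0], [0, 0, 0]]]' | python3 -m pendant
python3 -c "from h import *; delta(.627,.083,.1105,1.72)"
```

```text
time: 36.95
tool_pos: [0.6274, 0.0832, 0.272]
tool_rot: [3.141, 0.0, 1.722]
contact_force: [0.4, -0.3, -2.6]
opening: 0.0516
grip_force: 30.0
now [-0.0002 -0.0005  0.0025] after turn [-0.0002 -0.0005  0.0025] rz 0.002 tcp [0.6274 0.0832 0.272 ] 1.7216 F [ 0.4 -0.3 -2.6] open 0.0516 t 37.0
```

Converted, 0.003 m / 0.2 = 0.015.

```bash
echo '[[[0, 0, 0.015], [0, 0, 0]], [[0, 0, 0], [0, 0, 0]], [[0, 0, 0], [0, 0, 0]]]' | python3 -m pendant
echo '[[[0, 0, 0], [0, 0, 0]], [[0, 0, 0], [0, 0, 0]], [[0, 0, 0], [0, 0, 0]], [[0, 0, 0], [0, 0, 0]], [[0, 0, 0], [0, 0, 0]], [[0, 0, 0], [0, 0, 0]], [[0, 0, 0], [0, 0, 0]]]' | python3 -m pendant 0.092
echo '[[[0, 0, -0.1], [0, 0, 0]], [[0, 0, -0.2], [0, 0, 0]], [[0, 0, -0.2], [0, 0, 0]], [[0, 0, -0.15], [0, 0, 0]], [[0, 0, 0], [0, 0, 0]], [[-0.162, -0.1035, 0], [0, 0, 0]], [[-0.162, -0.1035, 0], [0, 0, 0]], [[-0.162, -0.1035, 0], [0, 0, 0]]]' | python3 -m pendant
echo '[[[-0.162, -0.1035, 0], [0, 0, 0]], [[-0.162, -0.1035, 0], [0, 0, 0]], [[-0.162, -0.1035, 0], [0, 0, 0]], [[-0.162, -0.1035, 0], [0, 0, 0]], [[-0.162, -0.1035, 0], [0, 0, 0]], [[-0.162, -0.1035, 0], [0, 0, 0]], [[-0.162, -0.1035, 0], [0, 0, 0]], [[-0.162, -0.1035, 0], [0, 0, 0]]]' | python3 -m pendant
echo '[[[0, 0, 0], [0, 0, -0.0754]], [[0, 0, 0], [0, 0, -0.0754]], [[0, 0, 0], [0, 0, -0.0754]], [[0, 0, 0], [0, 0, -0.0754]], [[0, 0, 0], [0, 0, -0.0754]], [[0, 0, 0], [0, 0, -0.0754]], [[0, 0, 0], [0, 0, -0.0754]], [[0, 0, 0], [0, 0, -0.0754]]]' | python3 -m pendant
echo '[[[0, 0, 0], [0, 0, -0.0754]], [[0, 0, 0], [0, 0, -0.0754]], [[0, 0, 0], [0, 0, -0.0754]], [[0, 0, 0], [0, 0, -0.0754]], [[0, 0, 0], [0, 0, 0]], [[0, 0, 0], [0, 0, 0]]]' | python3 -m pendant
python3 -c "from h import *; delta(.4554,-.3034,.0625,-3.1416+.018)"
```

```text
time: 37.2
tool_pos: [0.6273, 0.0834, 0.2688]
tool_rot: [3.141, 0.0, 1.72]
contact_force: [0.5, 0.2, -1.7]
opening: 0.0516
grip_force: 30.0
time: 37.78
tool_pos: [0.6273, 0.0835, 0.2688]
tool_rot: [3.141, 0.0, 1.72]
contact_force: [0.0, -0.1, 0.2]
opening: 0.0906
grip_force: 0.0
time: 38.45
tool_pos: [0.5795, -0.0223, 0.3984]
tool_rot: [3.142, 0.0, 1.722]
contact_force: [-0.2, -0.4, 0.6]
opening: 0.0916
grip_force: 0.0
time: 39.12
tool_pos: [0.4539, -0.3043, 0.3987]
tool_rot: [3.141, 0.0, 1.72]
contact_force: [0.0, -0.3, 0.1]
opening: 0.0919
grip_force: 0.0
time: 39.78
tool_pos: [0.455, -0.3027, 0.3985]
tool_rot: [-3.142, -0.0, 2.674]
contact_force: [0.0, -0.3, -0.2]
opening: 0.0919
grip_force: 0.0
time: 40.28
tool_pos: [0.455, -0.3028, 0.3986]
tool_rot: [-3.142, -0.0, 3.138]
contact_force: [0.4, 0.1, 0.6]
opening: 0.0917
grip_force: 0.0
now [-0.0004 -0.0006  0.1771] after turn [-0.0003 -0.0007  0.1771] rz 6.262 tcp [ 0.455  -0.3028  0.3986] 3.1384 F [0.4 0.1 0.6] open 0.0917 t 40.3
```

Converted, 0.04 m / 0.2 = 0.2, 0.03 m / 0.2 = 0.15.

```bash
echo '[[[0, 0, 0.15], [0, 0, 0]], [[0, 0, 0.2], [0, 0, 0]], [[0, 0, 0.2], [0, 0, 0]], [[0, 0, 0.2], [0, 0, 0]], [[0, 0, 0.1], [0, 0, 0]], [[0, 0, 0.035], [0, 0, 0]], [[0, 0, 0], [0, 0, 0]], [[0, 0, 0], [0, 0, 0]]]' | python3 -m pendant 0.092
echo '[[[0, 0, 0], [0, 0, 0]], [[0, 0, 0], [0, 0, 0]], [[0, 0, 0], [0, 0, 0]], [[0, 0, 0], [0, 0, 0]], [[0, 0, 0], [0, 0, 0]], [[0, 0, 0], [0, 0, 0]]]' | python3 -m pendant 0.045 30
echo '[[[0, 0, -0.05], [0, 0, 0]], [[0, 0, -0.15], [0, 0, 0]], [[0, 0, -0.2], [0, 0, 0]], [[0, 0, -0.2], [0, 0, 0]], [[0, 0, -0.1], [0, 0, 0]], [[0, 0, 0], [0, 0, 0]]]' | python3 -m pendant
python3 -c "from h import *; delta(.628,-.062,.0625,1.571)"
```

```text
time: 40.95
tool_pos: [0.4555, -0.3032, 0.2227]
tool_rot: [-3.14, 0.001, 3.14]
contact_force: [1.4, 0.4, 0.4]
opening: 0.092
grip_force: 0.0
time: 41.45
tool_pos: [0.4552, -0.303, 0.2225]
tool_rot: [-3.14, 0.001, -3.141]
contact_force: [-0.2, 0.3, 5.3]
opening: 0.0635
grip_force: 30.0
time: 41.95
tool_pos: [0.4556, -0.3031, 0.3672]
tool_rot: [-3.135, 0.007, -3.141]
contact_force: [1.7, -0.5, -3.8]
opening: 0.0633
grip_force: 30.0
now [-0.1725  0.2411  0.1457] after turn [0.2411 0.1724 0.1457] rz -4.712 tcp [ 0.4556 -0.3031  0.3672] -3.1411 F [ 1.7 -0.5 -3.8] open 0.0633 t 42.0
```

Converted, 0.0335 m / 0.2 = 0.1675, -0.024 m / 0.2 = -0.12.

```bash
echo '[[[-0.071, 0.1005, 0], [0, 0, 0]], [[-0.12, 0.1675, 0], [0, 0, 0]], [[-0.12, 0.1675, 0], [0, 0, 0]], [[-0.12, 0.1675, 0], [0, 0, 0]], [[-0.12, 0.1675, 0], [0, 0, 0]], [[-0.12, 0.1675, 0], [0, 0, 0]], [[-0.12, 0.1675, 0], [0, 0, 0]], [[-0.071, 0.1005, 0], [0, 0, 0]]]' | python3 -m pendant
echo '[[[0, 0, 0], [0, 0, 0]], [[0, 0, 0], [0, 0, 0.0769]], [[0, 0, 0], [0, 0, 0.0769]], [[0, 0, 0], [0, 0, 0.0769]], [[0, 0, 0], [0, 0, 0.0769]], [[0, 0, 0], [0, 0, 0.0769]], [[0, 0, 0], [0, 0, 0.0769]], [[0, 0, 0], [0, 0, 0.0769]]]' | python3 -m pendant
echo '[[[0, 0, 0], [0, 0, 0.0769]], [[0, 0, 0], [0, 0, 0.0769]], [[0, 0, 0], [0, 0, 0.0769]], [[0, 0, 0], [0, 0, 0.0769]], [[0, 0, 0], [0, 0, 0.0769]], [[0, 0, 0], [0, 0, 0.0769]], [[0, 0, 0], [0, 0, 0]], [[0, 0, 0], [0, 0, 0]]]' | python3 -m pendant
python3 -c "from h import *; delta(.628,-.062,.0645,1.571)"
```

```text
time: 42.62
tool_pos: [0.6286, -0.0577, 0.3595]
tool_rot: [3.14, -0.003, -3.139]
contact_force: [0.5, -0.4, -4.1]
opening: 0.0633
grip_force: 30.0
time: 43.28
tool_pos: [0.6267, -0.062, 0.3597]
tool_rot: [-3.139, -0.003, 2.29]
contact_force: [-0.2, -0.7, -3.3]
opening: 0.0634
grip_force: 30.0
time: 43.95
tool_pos: [0.6269, -0.0619, 0.3603]
tool_rot: [-3.139, -0.0, 1.575]
contact_force: [0.1, 0.5, -3.5]
opening: 0.0638
grip_force: 30.0
now [-1.000e-04  1.100e-03  1.368e-01] after turn [-1.000e-04  1.100e-03  1.368e-01] rz 0.004 tcp [ 0.6269 -0.0619  0.3603] 1.5748 F [ 0.1  0.5 -3.5] open 0.0638 t 44.0
```

Converted, 0.04 m / 0.2 = 0.2, 0.03 m / 0.2 = 0.15.

```bash
echo '[[[0, 0.005, 0.15], [0, 0, 0]], [[0, 0, 0.2], [0, 0, 0]], [[0, 0, 0.2], [0, 0, 0]], [[0, 0, 0.1], [0, 0, 0]], [[0, 0, 0.03], [0, 0, 0]], [[0, 0, 0], [0, 0, 0]], [[0, 0, 0], [0, 0, 0]], [[0, 0, 0], [0, 0, 0]]]' | python3 -m pendant
python3 -c "from h import *; delta(.628,-.062,.0640,1.571)"
```

```text
time: 44.62
tool_pos: [0.6287, -0.0617, 0.2263]
tool_rot: [3.14, 0.0, 1.573]
contact_force: [-0.5, 0.1, -3.2]
opening: 0.0633
grip_force: 30.0
now [-0.0003 -0.0007  0.0033] after turn [-0.0003 -0.0007  0.0033] rz 0.002 tcp [ 0.6287 -0.0617  0.2263] 1.5732 F [-0.5  0.1 -3.2] open 0.0633 t 44.6
```

Converted, 0.003 m / 0.2 = 0.015.

```bash
echo '[[[0, 0, 0.015], [0, 0, 0]], [[0, 0, 0], [0, 0, 0]], [[0, 0, 0], [0, 0, 0]]]' | python3 -m pendant
echo '[[[0, 0, 0], [0, 0, 0]], [[0, 0, 0], [0, 0, 0]], [[0, 0, 0], [0, 0, 0]], [[0, 0, 0], [0, 0, 0]], [[0, 0, 0], [0, 0, 0]], [[0, 0, 0], [0, 0, 0]], [[0, 0, 0], [0, 0, 0]]]' | python3 -m pendant 0.092
echo '[[[0, 0, -0.1], [0, 0, 0]], [[0, 0, -0.2], [0, 0, 0]], [[0, 0, -0.2], [0, 0, 0]], [[0, 0, -0.2], [0, 0, 0]], [[0, 0, -0.15], [0, 0, 0]], [[0, 0, 0], [0, 0, 0]], [[0, 0, 0], [0, 0, 0]]]' | python3 -m pendant
echo '[[[-0.1725, -0.055, 0], [0, 0, 0]], [[-0.1725, -0.055, 0], [0, 0, 0]], [[-0.1725, -0.055, 0], [0, 0, 0]], [[-0.1725, -0.055, 0], [0, 0, 0]], [[-0.1725, -0.055, 0], [0, 0, 0]], [[-0.1725, -0.055, 0], [0, 0, 0]], [[-0.1725, -0.055, 0], [0, 0, 0]], [[0, 0, 0], [0, 0, 0]]]' | python3 -m pendant
echo '[[[0, 0, 0], [0, 0, -0.0773]], [[0, 0, 0], [0, 0, -0.0773]], [[0, 0, 0], [0, 0, -0.0773]], [[0, 0, 0], [0, 0, -0.0773]], [[0, 0, 0], [0, 0, -0.0773]], [[0, 0, 0], [0, 0, -0.0773]], [[0, 0, 0], [0, 0, -0.0773]], [[0, 0, 0], [0, 0, -0.0773]]]' | python3 -m pendant
echo '[[[0, 0, 0], [0, 0, -0.0773]], [[0, 0, 0], [0, 0, -0.0773]], [[0, 0, 0], [0, 0, -0.0773]], [[0, 0, 0], [0, 0, -0.0773]], [[0, 0, 0], [0, 0, -0.0773]], [[0, 0, 0], [0, 0, 0]], [[0, 0, 0], [0, 0, 0]]]' | python3 -m pendant
python3 -c "from h import *; delta(.5509,-.3032,.098,-3.1416+.016)"
```

```text
time: 44.87
tool_pos: [0.6284, -0.0615, 0.2228]
tool_rot: [3.141, 0.0, 1.572]
contact_force: [0.4, 0.3, -4.3]
opening: 0.0636
grip_force: 30.0
time: 45.45
tool_pos: [0.6284, -0.0615, 0.2228]
tool_rot: [3.141, 0.0, 1.572]
contact_force: [-0.5, -0.4, 0.0]
opening: 0.0919
grip_force: 0.0
time: 46.03
tool_pos: [0.6284, -0.0615, 0.3949]
tool_rot: [3.137, 0.001, 1.572]
contact_force: [-0.8, 0.3, -1.1]
opening: 0.092
grip_force: 0.0
time: 46.7
tool_pos: [0.5491, -0.3088, 0.3902]
tool_rot: [-3.138, 0.001, 1.566]
contact_force: [-0.2, 0.4, 0.2]
opening: 0.0921
grip_force: 0.0
time: 47.37
tool_pos: [0.5515, -0.3026, 0.3905]
tool_rot: [3.141, -0.004, 2.55]
contact_force: [-0.4, 0.5, -0.4]
opening: 0.0917
grip_force: 0.0
time: 47.95
tool_pos: [0.5516, -0.3027, 0.3912]
tool_rot: [3.14, -0.002, -3.136]
contact_force: [-0.0, 0.2, -0.4]
opening: 0.092
grip_force: 0.0
now [ 0.0007 -0.0005  0.1342] after turn [ 0.0007 -0.0005  0.1342] rz -0.01 tcp [ 0.5516 -0.3027  0.3912] -3.1355 F [-0.   0.2 -0.4] open 0.092 t 48.0
```

Converted, 0.04 m / 0.2 = 0.2, 0.03 m / 0.2 = 0.15, -0.01 rad / 1.5708 = -0.0064.

```bash
echo '[[[0, 0, 0.15], [0, 0, -0.0064]], [[0, 0, 0.2], [0, 0, 0]], [[0, 0, 0.2], [0, 0, 0]], [[0, 0, 0.09], [0, 0, 0]], [[0, 0, 0.02], [0, 0, 0]], [[0, 0, 0], [0, 0, 0]], [[0, 0, 0], [0, 0, 0]]]' | python3 -m pendant 0.092
echo '[[[0, 0, 0], [0, 0, 0]], [[0, 0, 0], [0, 0, 0]], [[0, 0, 0], [0, 0, 0]], [[0, 0, 0], [0, 0, 0]], [[0, 0, 0], [0, 0, 0]], [[0, 0, 0], [0, 0, 0]], [[0, 0, 0], [0, 0, 0]]]' | python3 -m pendant 0.03 20
echo '[[[0, 0, -0.05], [0, 0, 0]], [[0, 0, -0.15], [0, 0, 0]], [[0, 0, -0.2], [0, 0, 0]], [[0, 0, -0.15], [0, 0, 0]], [[0, 0, 0], [0, 0, 0]], [[0, 0, 0], [0, 0, 0]]]' | python3 -m pendant
python3 -c "from h import *; delta(.555,.0085,.1,-3.1416+.016)"
```

```text
time: 48.53
tool_pos: [0.5521, -0.3033, 0.2619]
tool_rot: [-3.14, 0.002, -3.124]
contact_force: [-0.7, 1.1, 0.4]
opening: 0.0924
grip_force: 0.0
time: 49.12
tool_pos: [0.5516, -0.3031, 0.2609]
tool_rot: [-3.141, 0.0, -3.122]
contact_force: [0.6, -0.9, 0.6]
opening: 0.052
grip_force: 19.9
time: 49.62
tool_pos: [0.5516, -0.3031, 0.3731]
tool_rot: [-3.139, 0.003, -3.122]
contact_force: [-0.5, -0.5, -2.8]
opening: 0.0522
grip_force: 19.9
now [-0.0095  0.3115  0.1141] after turn [-0.0084  0.3115  0.1141] rz 0.004 tcp [ 0.5516 -0.3031  0.3731] -3.1221 F [-0.5 -0.5 -2.8] open 0.0522 t 49.6
```

Converted, 0.04 m / 0.2 = 0.2, 0.035 m / 0.2 = 0.175.

```bash
echo '[[[-0.0055, 0.1, 0], [0, 0, 0]], [[-0.0055, 0.2, 0], [0, 0, 0]], [[-0.0055, 0.2, 0], [0, 0, 0]], [[-0.0055, 0.2, 0], [0, 0, 0]], [[-0.0055, 0.2, 0], [0, 0, 0]], [[-0.0055, 0.2, 0], [0, 0, 0]], [[-0.0055, 0.2, 0], [0, 0, 0]], [[-0.0055, 0.175, 0], [0, 0, 0]]]' | python3 -m pendant
echo '[[[-0.0035, 0.0825, 0], [0, 0, 0]], [[0, 0, 0], [0, 0, 0]], [[0, 0, 0.15], [0, 0, 0]], [[0, 0, 0.15], [0, 0, 0]], [[0, 0, 0.1], [0, 0, 0]], [[0, 0, 0], [0, 0, 0]], [[0, 0, 0], [0, 0, 0]]]' | python3 -m pendant
python3 -c "from h import *; delta(.5555,.0085,.1025,-3.1416+.016)"
```

```text
time: 50.28
tool_pos: [0.5537, -0.0055, 0.3688]
tool_rot: [3.141, -0.004, -3.122]
contact_force: [0.4, 0.1, -1.7]
opening: 0.0519
grip_force: 19.9
time: 50.87
tool_pos: [0.5546, 0.0079, 0.2892]
tool_rot: [3.141, -0.004, -3.123]
contact_force: [0.0, -0.5, -2.3]
opening: 0.0519
grip_force: 19.9
now [-0.0009  0.0006  0.0277] after turn [-0.0009  0.0006  0.0277] rz 0.003 tcp [0.5546 0.0079 0.2892] -3.1228 F [ 0.  -0.5 -2.3] open 0.0519 t 50.9
```

Converted, 0.014 m / 0.2 = 0.07, 0.008 m / 0.2 = 0.04.

```bash
echo '[[[-0.0045, 0.003, 0.07], [0, 0, 0]], [[0, 0, 0.04], [0, 0, 0]], [[0, 0, 0.02], [0, 0, 0]], [[0, 0, 0], [0, 0, 0]], [[0, 0, 0], [0, 0, 0]], [[0, 0, 0], [0, 0, 0]]]' | python3 -m pendant
python3 -c "from h import *; delta(.555,.0085,.102,-3.1416+.016)"
```

```text
time: 51.37
tool_pos: [0.5561, 0.009, 0.2655]
tool_rot: [-3.141, 0.001, -3.122]
contact_force: [-1.3, -0.5, -1.4]
opening: 0.0519
grip_force: 19.9
now [ 0.0011 -0.0005  0.0045] after turn [ 0.0011 -0.0005  0.0045] rz 0.003 tcp [0.5561 0.009  0.2655] -3.1221 F [-1.3 -0.5 -1.4] open 0.0519 t 51.4
```

Converted, 0.0037 m / 0.2 = 0.0185, 0.001 m / 0.2 = 0.005.

```bash
echo '[[[0.005, 0, 0.0185], [0, 0, 0]], [[0, 0, 0], [0, 0, 0]], [[0, 0, 0], [0, 0, 0]], [[0, 0, 0], [0, 0, 0]]]' | python3 -m pendant
echo '[[[0, 0, 0], [0, 0, 0]], [[0, 0, 0], [0, 0, 0]], [[0, 0, 0], [0, 0, 0]], [[0, 0, 0], [0, 0, 0]], [[0, 0, 0], [0, 0, 0]], [[0, 0, 0], [0, 0, 0]], [[0, 0, 0], [0, 0, 0]]]' | python3 -m pendant 0.092
echo '[[[0, 0, -0.1], [0, 0, 0]], [[0, 0, -0.2], [0, 0, 0]], [[0, 0, -0.2], [0, 0, 0]], [[0, 0, -0.15], [0, 0, 0]], [[0, 0, 0], [0, 0, 0]], [[0.05, -0.175, 0], [0, 0, 0]], [[0.05, -0.175, 0], [0, 0, 0]], [[0.05, -0.175, 0], [0, 0, 0]]]' | python3 -m pendant
echo '[[[0.05, -0.175, 0], [0, 0, 0]], [[0.05, -0.175, 0], [0, 0, 0]], [[0.05, -0.175, 0], [0, 0, 0]], [[0.05, -0.175, 0], [0, 0, 0]], [[0.05, -0.175, 0], [0, 0, 0]], [[0.05, -0.175, 0], [0, 0, 0]], [[0, 0, 0], [0, 0, 0]], [[0, 0, 0], [0, 0, 0]]]' | python3 -m pendant
python3 - <<'E'
from h import *
t0=cv2.imread("pics/top0.png"); w=robot.read_camera("top"); t=w["image"][:,:,::-1]
f=lambda i:cv2.resize(i[100:290,180:380],None,fx=2,fy=2.9,interpolation=2) if 0 else cv2.resize(i[100:290,180:380],None,fx=2,fy=2,interpolation=2)
cv2.imwrite("pics/fin.png",np.hstack([f(t0),f(t)]))
d=cv2.absdiff(t0,t)[150:235,262:370].max(2); print((d>60).sum(), d.mean())
s0=cv2.imread("pics/scene0.png"); s=robot.read_camera("scene")["image"][:,:,::-1]
a=cv2.phaseCorrelate
for n,(x,y,W,H) in {"spray":(274,155,26,26),"filter":(332,156,28,26),"carton":(303,185,28,28),"bottle":(296,110,30,38),"mug":(210,115,48,42),"spanner":(272,252,72,30)}.items():
    tpl=t0[y:y+H,x:x+W]; R=cv2.matchTemplate(t[y-8:y+H+8,x-8:x+W+8],tpl,5); _,v,_,p=cv2.minMaxLoc(R); print(n,"shift px",p[0]-8,p[1]-8,round(v,3))
E
```

```text
time: 51.7
tool_pos: [0.5549, 0.0091, 0.2611]
tool_rot: [-3.141, 0.0, -3.122]
contact_force: [0.4, -0.7, -2.2]
opening: 0.0522
grip_force: 19.9
time: 52.28
tool_pos: [0.5549, 0.0091, 0.261]
tool_rot: [-3.141, 0.0, -3.122]
contact_force: [0.4, -0.7, 0.1]
opening: 0.0905
grip_force: 0.0
time: 52.95
tool_pos: [0.5264, -0.097, 0.3907]
tool_rot: [-3.141, -0.0, -3.12]
contact_force: [0.1, -0.6, -0.3]
opening: 0.0919
grip_force: 0.0
time: 53.62
tool_pos: [0.4703, -0.3092, 0.3902]
tool_rot: [3.141, -0.001, -3.126]
contact_force: [0.5, 1.0, -0.1]
opening: 0.092
grip_force: 0.0
549 16.944444444444443
spray shift px 1 0 0.993
filter shift px 0 0 0.986
carton shift px 0 0 0.885
bottle shift px 0 0 0.999
mug shift px 0 0 0.999
spanner shift px 0 0 0.422
```

View pics/fin.png

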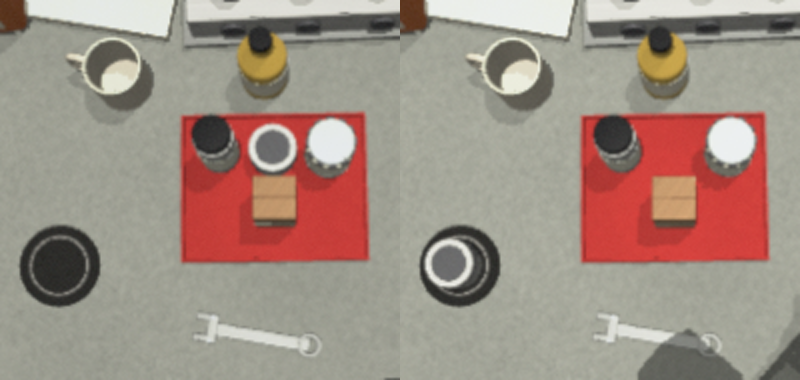

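Before and after match within about 1 px (about 2.5 mm): spray (613,135 against 211,135 in the left half), filter, carton and bystanders. The piston is on the mat, so I'm handing in.

```bash
python3 -c "from cell import robot; print(robot.hand_in())"
```

```text
the job is handed in; nothing more can be done
None
```

The job is handed in, with no verdict returned: by the final camera check the piston stands within about 1 mm of the mat's centre, the spray can, filter and carton are back within about 3 mm of where they stood, and the bottle, mug and spanner look unmoved (spanner judged by eye only, as it was partly in shadow).

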